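# Nest the coffee measures on the cork mat

### The arm

A 7-joint arm with a two-finger parallel gripper is mounted at the origin on the work surface. World frame = base frame: x ahead of the robot, y to its left, z up, the work surface at z = 0. Lengths are in mm, angles in rad, forces in N, time in s.
With the tool pointing down it reaches from about 350 to 900 mm from the base axis. Payload 8.1 kg.
Tool frame: the origin (TCP) lies on the centre line of the jaws, within the pads' length; the fingertips stand 14 mm ahead of it and the grasp point (between the pads) lies 5 mm behind it; z points along the fingers, y is the direction in which the jaws open and shut (so a half turn about z gives the same grasp; the last joint's range is limited). The gripper opens to 85 mm and grips with 20 to 120 N. Pads are 22 mm wide; open, the fingers measure 114 mm over their backs; the gripper's body (76 mm by 85 mm) begins 54 mm behind the grasp point. The pads swing forward as they close: fully open they stand 13 mm farther back than shut.
Start: joints at [-1.419, 0.434, 0.025, 1.573, -0.012, 1.134, -0.075], TCP at [157.559, 604.827, 245.323] pointing down, gripper open.
Joint ranges: [-2.62, 2.62], [-0.44, 2.09], [-1.27, 1.32], [0.08, 2.57], [-1.32, 4.46], [0.12, 2], [-2.74, 2.74]. Speed limits (rad/s): [2.22, 2.22, 3.01, 3.01, 3.14, 3.14, 3.14].

### API

Orientations are given as a 3x3 rotation matrix whose columns are the frame's x, y, z axes.
In Python, from cell import read_state, capture, camera_params, finish_job, outline_of gives the robot as it stands. The module is installed in compiled form; this text tells all that it offers.
- The arm moves only by the tool play_rows, never from a script. Its argument "increments" is text: rows parted by semicolons, each of 7 numbers parted by spaces: the shift along the tool's x, y, z in mm, then the turn, a rotation vector about the tool's x, y, z in rad, then the opening, from -1 (shut) to 1 (fully open). A call has 1 to 12 rows; each row is the pose to reach, as a shift and turn from the pose commanded when the call began, along the tool's axes at that moment; what a row does not reach only later rows make up. A row lasts 1/10 s, in which the tool goes at most 50 mm and 8.59 degrees, less where a joint would pass 70% of its speed; a pose out of reach is approached as far as the arm can. A call with a gripper value outside its range is refused whole. The fingers move at their own pace and stop on an object; "grip_force" is the grip in N (left out, the last holds). Time passes only in rows, so rows that repeat a pose let the fingers close. It gives the time, the measured TCP pose, the force and the opening at its end, in the units of the state.
- read_state(): the state, without advancing time (a new reading comes with each control period).
- capture(name): name is "scene" or "side" or "wrist"; returns the picture (420x560x3 uint8, red, green, blue); there is no depth.
- camera_params(name): a dict with "vfov" (degrees; the focal length in pixels is half the picture's height over the tangent of half this angle, whatever the lens; pixels are square), "cx", "cy" (the principal point, pixels), "extrinsics" (4x4, takes a point from camera to world coordinates). Camera axes: x right, y up, looking along -z (the intrinsics and any distortion apply to the point x, -y, -z); pixel columns grow to the right and rows downward; lengths in mm; the calibration is good to about 2 mm. A picture is of the moment at which its call begins: read the wrist's pose just before it. camera_params takes no time and is no camera call; for the wrist camera it gives the pose at the moment of the call.
- finish_job(): hands the job in, once; it reports no verdict.
Trained networks look in the newest picture that a camera, given by its name, has taken for a name from the list of things; names that differ only in an ending like _2 or _b are one class to them, and where a whole thing is asked for, a point or a joint stands for the part that bears it (a point fixed in the world has none). Each returns a list of dicts, best first, with "p" (0 to 1); they miss things now and then, are a little off and sometimes report something else, mostly with a low value. They report only what shows in the picture. A call takes as long as a camera call. They do not tell look-alikes from the thing itself.
- outline_of(camera, query): "pixels" (420x560 bool, what is visible of it) and "bbox" ([left, top, right, bottom] in pixels, round what is visible of it).
The state is a dict: "t": time; "qpos": joint angles; "joint_velocities": joint speeds; "joint_efforts": joint torques, N m; "tool_pos": TCP position; "eef_rot": TCP orientation; "force": force on the tool from outside, world axes, zero at the start; "wrist_torque": the same for the moment, N m; "finger_gap": finger opening in mm.
Only numpy, scipy, OpenCV 4.12 (cv2) and the standard library are available. Lean on these libraries where they do the work, as an engineer would, in place of code of your own. Each camera call takes 0.05 s, during which the arm holds its last target.

### The job

Stand the wide steel beaker in the middle of the round cork mat, then nest the medium one in it, then the narrow one in that, each upright and fully down, with the handles turned to point well apart (at least 45 degrees between any two) so that they clear each other. Last, close the narrow beaker with the wooden lid, plug in and disc flat on the rim. Move and let go of them one at a time, and leave the china cup and the tasting glass where they are.

Things in the scene. Friction and masses are not known exactly. Their poses are not given: they have to be found in the camera images.
- wide_mid (a point): Centre (on the axis, half-way up) of the wide steel beaker: upright open round cup, outside diameter 68 mm, height 50 mm, wall 2.5 mm, floor 12 mm thick, lowest 12 mm tapered to a 58 mm foot, about 200 g. z up, x towards its handle. The widest and lowest of the three.
- wide_handle (a point): Top end of the wide beaker's handle, 60 mm from the axis, 16 mm above the rim. The handle, an 8 mm black bar, leaves the wall level, 8 mm below the rim, runs out to 59 mm from the axis and turns up 24 mm.
- medium_mid (a point): Centre (on the axis, half-way up) of the medium steel beaker: upright open round cup, outside diameter 54 mm, height 60 mm, wall 2.5 mm, floor 12 mm thick, lowest 12 mm tapered to a 44 mm foot, about 160 g. z up, x towards its handle. Nested in the wide beaker it stands on that one's floor, 12 mm above its underside, its rim 22 mm above the wide one's rim.
- medium_handle (a point): Top end of the medium beaker's handle, 60 mm from the axis, 16 mm above the rim. The handle, an 8 mm black bar, leaves the wall level, 8 mm below the rim, runs out to 59 mm from the axis and turns up 24 mm. Over another's upturned handle it blocks the beaker from going down.
- narrow_mid (a point): Centre (on the axis, half-way up) of the narrow steel beaker: upright open round cup, outside diameter 40 mm, height 70 mm, wall 2.5 mm, floor 12 mm thick, lowest 12 mm tapered to a 30 mm foot, about 120 g. z up, x towards its handle. The narrowest and tallest. Nested in the medium beaker it stands on that one's floor, 12 mm above its underside, its rim 22 mm above the medium one's rim.
- narrow_handle (a point): Top end of the narrow beaker's handle, 60 mm from the axis, 16 mm above the rim. The handle, an 8 mm black bar, leaves the wall level, 8 mm below the rim, runs out to 59 mm from the axis and turns up 24 mm.
- lid_mid (a point): Centre, half-way up, of the wooden lid, 42 mm high, 50 g: from below a cork plug (diameter 24 mm, 10 mm high, chamfered), a disc (diameter 48 mm, 6 mm thick), an upright round knob (diameter 20 mm, 26 mm high: from 5 mm below this point to 21 mm above). z up. It starts standing on its plug. In place, the plug is in the narrow beaker's mouth, the disc on its rim.
- mat: Round cork mat, diameter 100 mm, 8 mm thick, fixed to the counter. Origin at the centre of its underside, z up; its top is 8 mm higher.
- cup_mid (a point): Centre, half-way up, of a blue china cup with a handle, diameter 72 mm, height 60 mm, loose; not part of the job.
- glass_mid (a point): Centre, half-way up, of a small clear tasting glass, diameter 52 mm, height 60 mm, loose; not part of the job.
Things that resemble listed ones, but are neither listed nor needed, are in the scene too. Of the things that look like the part that bears lid_mid, the larger one is meant.

How it is judged:
By the outcome, as a careful person would: the job done as asked, in the order asked, and still so for the second after the job is handed in, with the robot touching nothing.
It also fails if it takes over 125 s, if anything falls off the work surface, if the arm or the gripper's body presses on something with over 40 N, if the wrist force passes 120 N, or if a joint passes its speed limit or range.

## Working session

There is one attempt and no reset: what is moved stays moved. The work goes in short steps, Python scripts to look and compute and a tool call to move; the robot and the scene stay as the last step left them, time stands still between calls to the robot, and variables do not carry over. Pictures are saved under pics/ and viewed, and the job is handed in when it is done.

Besides the shell and the picture viewer there is one more tool, called after "Emit:" as name(argument=value, ...) on one line, values as JSON. play_rows: Moves the arm, as the interface text tells. Its arguments: {"type":"object","properties":{"increments":{"type":"string"},"grip_force":{"type":"number"}},"required":["increments"]}

```bash
mkdir -p pics; ls; python3 - <<'E'
from cell import *
import cv2,numpy as np
np.set_printoptions(precision=4,suppress=True)
s=read_state();print(s)
for c in ["scene","side","wrist"]:
    print(c,camera_params(c))
    im=capture(c);cv2.imwrite(f"pics/{c}0.png",im[:,:,::-1])
E
```

```text
pics
{'t': 0.0, 'qpos': array([-1.4186,  0.4352,  0.025 ,  1.5741, -0.0116,  1.134 , -0.0751]), 'joint_velocities': array([-0.001 ,  0.0002, -0.0004,  0.    , -0.    , -0.0003,  0.0009]), 'joint_efforts': array([  0.0003, -67.0474,   1.0255, -31.6215,   0.0157,   0.0124,
         0.    ]), 'tool_pos': array([157.4451, 604.3439, 244.5413]), 'eef_rot': array([[-0.9677,  0.252 , -0.0002],
       [ 0.252 ,  0.9677, -0.0015],
       [-0.0002, -0.0016, -1.    ]]), 'force': array([-0.3718,  0.7393, -0.3207]), 'wrist_torque': array([-0.0182,  0.0172,  0.0042]), 'finger_gap': 85.30581280145277}
scene {'vfov': 46.42275122241533, 'cx': 276.6538842467103, 'cy': 200.5699292133457, 'extrinsics': array([[   0.4919,   -0.6353,    0.5953, 1255.7053],
       [   0.8705,    0.3482,   -0.3478, -397.2159],
       [   0.0137,    0.6893,    0.7243,  948.5407],
       [   0.    ,    0.    ,    0.    ,    1.    ]])}
side {'vfov': 55.48552805119182, 'cx': 282.4369325992205, 'cy': 212.29948446036605, 'extrinsics': array([[ -0.9148,   0.3157,  -0.252 , 302.9062],
       [ -0.4038,  -0.7001,   0.5889, 577.0445],
       [  0.0095,   0.6404,   0.768 , 832.1284],
       [  0.    ,   0.    ,   0.    ,   1.    ]])}
wrist {'vfov': 68.91780472329361, 'cx': 281.11947559555364, 'cy': 206.0350206591338, 'extrinsics': array([[  0.2516,  -0.9173,  -0.3085,  78.5259],
       [  0.9678,   0.238 ,   0.0815, 625.1038],
       [ -0.0013,  -0.3191,   0.9477, 372.6246],
       [  0.    ,   0.    ,   0.    ,   1.    ]])}
```

View pics/scene0.png

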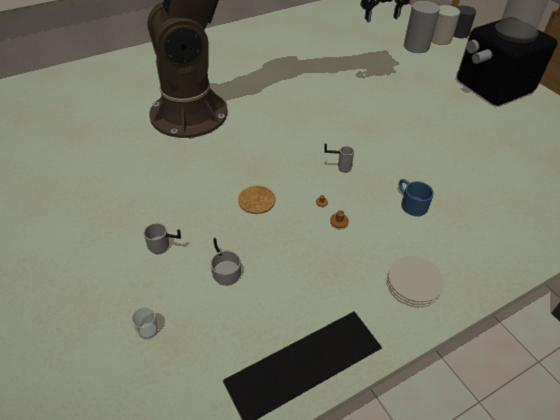

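View pics/side0.png

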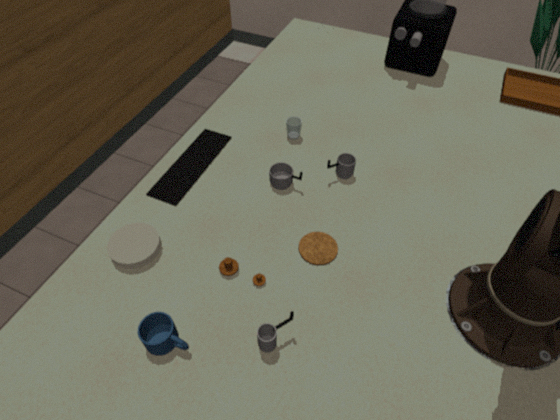

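View pics/wrist0.png

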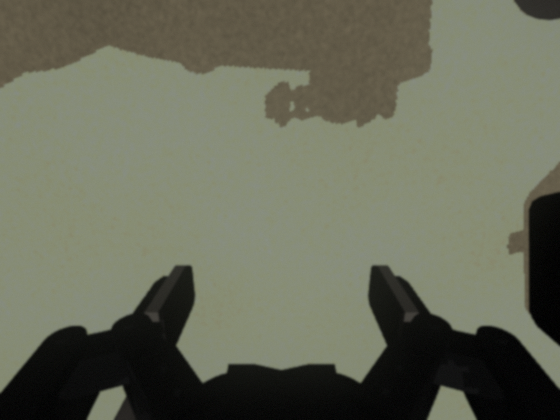

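```bash
cat > h.py <<'E'
from cell import *
import cv2,numpy as np
from scipy.optimize import least_squares
np.set_printoptions(precision=3,suppress=True)
H,W=420,560
def K(p): return 210/np.tan(np.radians(p["vfov"])/2)
def proj(p,P):
    P=np.atleast_2d(P);E=p["extrinsics"];c=(P-E[:3,3])@E[:3,:3]
    f=K(p);return np.c_[p["cx"]+f*c[:,0]/-c[:,2],p["cy"]-f*c[:,1]/-c[:,2]]
def ray(p,uv,z):
    E=p["extrinsics"];f=K(p);d=E[:3,:3]@np.array([(uv[0]-p["cx"])/f,-(uv[1]-p["cy"])/f,-1])
    o=E[:3,3];return o+d*(z-o[2])/d[2]
def tri(ps,uvs):
    return least_squares(lambda X:np.concatenate([proj(p,X)[0]-u for p,u in zip(ps,uvs)]),[550,0,30]).x
E
python3 - <<'E'
from h import *
q=["wide_mid","wide_handle","medium_mid","medium_handle","narrow_mid","narrow_handle","lid_mid","mat","cup_mid","glass_mid"]
import pickle
R={}
for c in ["scene","side"]:
    capture(c)
    p=camera_params(c)
    for n in q:
        if n.endswith("handle"): continue
        o=outline_of(c,n)
        R[c,n]=o
        for r in o[:3]:
            m=r["pixels"];ys,xs=np.nonzero(m);u=(xs.mean(),ys.mean())
            print(c,n,round(r["p"],2),r["bbox"],np.round(u,1),m.sum(),ray(p,u,8 if n=="mat" else 25))
pickle.dump(R,open("R.pkl","wb"))
E
```

```text
scene wide_mid 0.64 [211.3, 237.0, 238.5, 285.2] [224.9 265.8] 891 [ 620.074 -160.733   25.   ]
scene medium_mid 0.88 [142.6, 222.7, 183.6, 252.2] [158.5 237. ] 759 [ 465.298 -264.579   25.   ]
scene narrow_mid 0.93 [324.5, 140.4, 355.6, 170.7] [343. 157.] 383 [438.194 296.672  25.   ]
scene narrow_mid 0.46 [128.6, 306.3, 155.4, 343.2] [144.5 321.7] 717 [ 668.881 -369.807   25.   ]
scene lid_mid 0.66 [330.2, 210.0, 348.4, 229.6] [338.8 219.6] 236 [629.385 150.987  25.   ]
scene mat 0.8 [237.0, 183.5, 274.1, 214.2] [256.  199.4] 856 [452.661   8.232   8.   ]
scene cup_mid 0.84 [400.6, 181.3, 433.2, 220.2] [415.1 197.2] 1032 [661.248 372.213  25.   ]
scene glass_mid 0.67 [130.7, 307.6, 155.7, 339.6] [144.4 321.9] 667 [ 669.135 -370.      25.   ]
scene glass_mid 0.4 [330.9, 210.4, 348.8, 230.9] [339.  219.5] 226 [629.357 151.59   25.   ]
side wide_mid 0.93 [267.9, 161.1, 299.8, 189.6] [281.8 175.8] 570 [ 624.226 -165.075   25.   ]
side medium_mid 0.83 [325.0, 153.4, 358.0, 181.2] [343.3 165.4] 516 [ 477.576 -278.575   25.   ]
side medium_mid 0.65 [269.1, 164.1, 304.8, 187.7] [281.4 175.7] 610 [ 625.083 -164.771   25.   ]
side medium_mid 0.47 [299.3, 229.0, 340.3, 264.2] [317.4 248. ] 1088 [443.468  27.264  25.   ]
side narrow_mid 0.88 [258.7, 310.8, 294.0, 352.4] [270.1 334. ] 647 [457.04 272.93  25.  ]
side lid_mid 0.65 [217.7, 260.3, 237.7, 275.7] [228.4 266.7] 291 [616.358 163.604  25.   ]
side lid_mid 0.56 [251.8, 271.5, 267.0, 286.8] [259.2 279.4] 116 [535.198 164.635  25.   ]
side lid_mid 0.29 [326.9, 155.0, 356.3, 178.6] [344.2 165.5] 453 [ 475.05  -279.294   25.   ]
side mat 0.75 [298.9, 233.1, 341.1, 265.3] [317.7 248. ] 1108 [445.907  15.262   8.   ]
side cup_mid 0.87 [138.2, 309.5, 185.2, 358.8] [160.  334.4] 1505 [666.948 367.487  25.   ]
side glass_mid 0.68 [283.3, 118.2, 302.5, 138.8] [293.1 127.3] 341 [ 679.619 -379.839   25.   ]
```

```bash
python3 - <<'E'
import cv2,numpy as np
a=cv2.imread("pics/scene0.png");b=cv2.imread("pics/side0.png")
def crop(i,x,y,w=64,h=64,s=4): return cv2.resize(i[y:y+h,x:x+w],None,fx=s,fy=s,interpolation=cv2.INTER_CUBIC)
r1=np.hstack([crop(a,195,225),crop(a,135,205),crop(a,310,125)])
r2=np.hstack([crop(b,255,145),crop(b,310,135),crop(b,245,300)])
cv2.imwrite("pics/crops0.png",np.vstack([r1,r2]))
E
```

```text
(no output)
```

View pics/crops0.png

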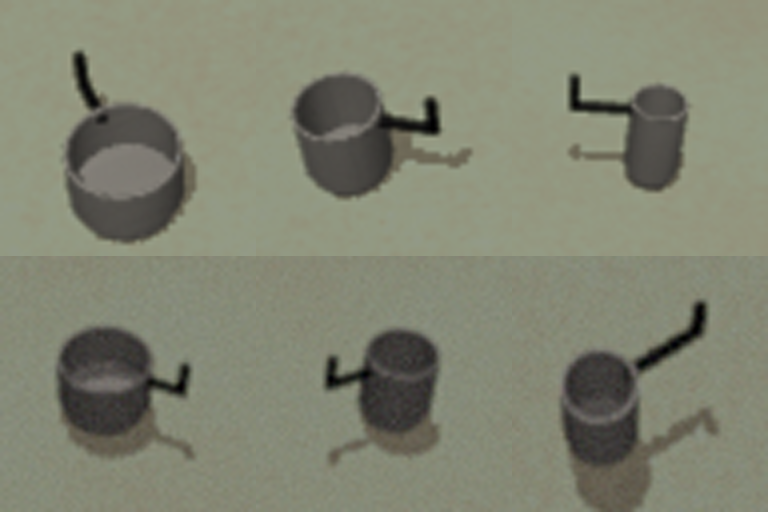

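```bash
python3 - <<'E'
from h import *
ps=[camera_params("scene"),camera_params("side")]
D={"wide":(50,[(226.2,262.5),(281.2,171.5)],[(214.5,238.8),(301,172.7)]),
"medium":(60,[(155.2,231.7),(346.5,159)],[(178.7,229.5),(329,160.5)]),
"narrow":(70,[(346.7,151),(267,332.2)],[(325.7,144.2),(292,311.7)])}
for n,(h,r,t) in D.items():
    for p,a,b in zip(ps,r,t):
        A=ray(p,a,h);B=ray(p,b,h+16);d=(B-A)[:2];print(n,A,B,"len",np.linalg.norm(d),"yaw",np.degrees(np.arctan2(d[1],d[0])))
    print(" tri",tri(ps,r),tri(ps,t))
E
```

```text
wide [ 630.46  -160.606   50.   ] [ 567.485 -159.442   66.   ] len 62.98545151957853 yaw 178.94138430744465
wide [ 622.477 -156.775   50.   ] [ 564.892 -159.783   66.   ] len 57.66346261643826 yaw -177.00977970277123
 tri [ 625.686 -159.915   44.774] [ 565.889 -159.609   65.005]
medium [ 476.104 -270.828   60.   ] [ 509.985 -223.244   76.   ] len 58.41389948289309 yaw 54.54762573948575
medium [ 469.96  -270.124   60.   ] [ 508.85  -226.662   76.   ] len 58.321330464494196 yaw 48.177350375035395
 tri [ 471.79  -271.106   56.951] [ 509.506 -223.984   76.883]
narrow [462.427 286.063  70.   ] [425.905 239.435  86.   ] len 59.228483820176585 yaw -128.0699964228656
narrow [455.637 289.059  70.   ] [424.78  235.649  86.   ] len 61.68312927778885 yaw -120.01657641109114
 tri [457.156 288.182  65.884] [425.355 237.203  87.474]
```

```bash
cat >> h.py <<'E'
from scipy.spatial.transform import Rotation as Ro
def inc(x,y,z,yaw):
    """increments from measured pose to TCP target, tool down, tool x at yaw deg"""
    s=read_state();R=s["eef_rot"];a=np.radians(yaw)
    T=np.array([[np.cos(a),np.sin(a),0],[np.sin(a),-np.cos(a),0],[0,0,-1]])
    sh=R.T@(np.array([x,y,z])-s["tool_pos"]);rv=Ro.from_matrix(R.T@T).as_rotvec()
    print("t",s["t"],"pos",s["tool_pos"],"yaw",np.degrees(np.arctan2(R[1,0],R[0,0])).round(2),"gap",s["finger_gap"],"F",s["force"],"q",s["qpos"])
    print("shift",sh,"rv",rv.round(4))
E
python3 -c "
from h import *
inc(626,-159,230,180)"
```

```text
t 0.95 pos [157.549 604.827 245.34 ] yaw 165.4 gap 85.39133311756063 F [-0.662  0.231 -0.18 ] q [-1.419  0.434  0.025  1.573 -0.012  1.134 -0.075]
shift [-645.908 -621.034   15.278] rv [ 0.    -0.    -0.255]
```

Emit:
play_rows(increments="-646 -621 15 0 0 -0.255 1;-646 -621 15 0 0 -0.255 1;-646 -621 15 0 0 -0.255 1;-646 -621 15 0 0 -0.255 1;-646 -621 15 0 0 -0.255 1;-646 -621 15 0 0 -0.255 1;-646 -621 15 0 0 -0.255 1;-646 -621 15 0 0 -0.255 1;-646 -621 15 0 0 -0.255 1;-646 -621 15 0 0 -0.255 1;-646 -621 15 0 0 -0.255 1;-646 -621 15 0 0 -0.255 1")

```text
t: 2.15
tool_pos: [472.1, 91.6, 235.7]
eef_rot: [[-1.0, -0.0, 0.001], [-0.0, 1.0, 0.001], [-0.001, 0.001, -1.0]]
force: [0.3, 0.2, 1.0]
finger_gap: 85.3
```

```bash
python3 -c "
from h import *
inc(626,-159,230,180)"
```

```text
t 2.15 pos [472.086  91.638 235.663] yaw -179.98 gap 85.33284779637702 F [0.275 0.25  0.957] q [-0.538  0.206  0.281  1.945 -0.068  0.998  1.346]
shift [-153.8   -250.708    5.676] rv [0.001 0.001 0.   ]
```

Emit:
play_rows(increments="22 -80 5 0 0 0 1;22 -80 5 0 0 0 1;22 -80 5 0 0 0 1;22 -80 5 0 0 0 1;22 -80 5 0 0 0 1")

```text
t: 2.65
tool_pos: [449.7, 14.7, 230.5]
eef_rot: [[-1.0, -0.002, 0.001], [-0.002, 1.0, 0.001], [-0.001, 0.001, -1.0]]
force: [-1.0, 0.9, 0.1]
finger_gap: 85.4
```

```bash
python3 -c "
from h import *
inc(626,-159,230,180)
p=camera_params('wrist');im=capture('wrist');cv2.imwrite('pics/w_mat.png',im[:,:,::-1])
s=read_state();print(proj(p,[list(s['tool_pos'][:2])+[8]]))
for r in outline_of('wrist','mat')[:2]:
    m=r['pixels'];cs=max(cv2.findContours(m.astype(np.uint8),0,1)[0],key=len)
    e=cv2.fitEllipse(cs);ys,xs=np.nonzero(m);print(r['p'],r['bbox'],e,xs.mean(),ys.mean(),ray(p,e[0],8))
    P=np.array([ray(p,c[0],8)[:2] for c in cs]);print(cv2.minEnclosingCircle(P.astype(np.float32)),P.min(0),P.max(0))
"
```

```text
t 2.65 pos [449.658  14.709 230.462] yaw -179.9 gap 85.4127464723946 F [-0.963  0.866  0.059] q [-0.433  0.159  0.325  2.02  -0.062  0.971  1.495]
shift [-176.047 -174.008    0.472] rv [0.001 0.001 0.002]
[[281.244 176.464]]
0.61 [235.8, 133.1, 318.6, 211.8] ((278.0614318847656, 172.3716278076172), (83.58353424072266, 84.04448699951172), 107.48323059082031) 278.0401135960241 172.40699325523607 [444.78   11.159   8.   ]
((447.27813720703125, 12.011524200439453), 50.90973663330078) [397.765 -38.152] [495.155  60.27 ]
```

View pics/w_mat.png

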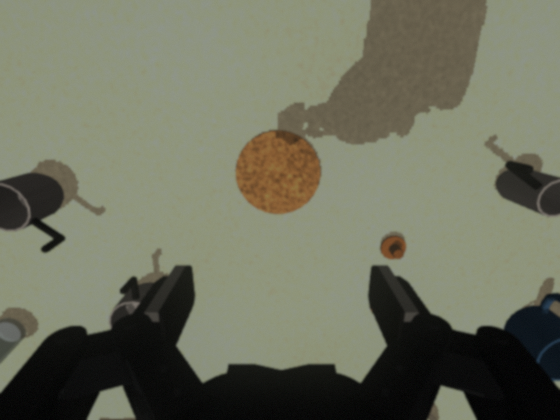

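Emit:
play_rows(increments="-176 -172 0 0 0 0 1;-176 -172 0 0 0 0 1;-176 -172 0 0 0 0 1;-176 -172 0 0 0 0 1;-176 -172 0 0 0 0 1;-176 -172 0 0 0 0 1;-176 -172 0 0 0 0 1;-176 -172 0 0 0 0 1")

```text
t: 3.55
tool_pos: [625.1, -156.6, 229.9]
eef_rot: [[-1.0, -0.002, -0.001], [-0.002, 1.0, 0.001], [0.001, 0.001, -1.0]]
force: [0.2, -0.0, -0.4]
finger_gap: 85.7
```

```bash
cat >> h.py <<'E'
def look(n,name,h):
    s=read_state();p=camera_params('wrist');im=capture('wrist');cv2.imwrite(f'pics/{name}.png',im[:,:,::-1])
    for r in outline_of('wrist',n)[:2]:
        m=r['pixels'];ys,xs=np.nonzero(m);print(round(r['p'],2),r['bbox'],xs.mean().round(1),ys.mean().round(1))
    return s,p,im
E
python3 -c "
from h import *
inc(626,-159,230,180)
s,p,im=look('wide_mid','w_wide',50)
for z in (0,50): print(proj(p,[626,-159,z]))
"
```

```text
t 3.55 pos [ 625.108 -156.598  229.917] yaw -179.87 gap 85.66379916811296 F [ 0.233 -0.016 -0.365] q [-0.1    0.494  0.4    1.564 -0.207  1.126  1.92 ]
shift [-0.887 -2.404 -0.086] rv [ 0.001 -0.001  0.002]
0.72 [245.1, 127.0, 307.8, 216.8] 275.5 181.6
[[279.024 176.12 ]]
[[278.761 186.963]]
```

View pics/w_wide.png

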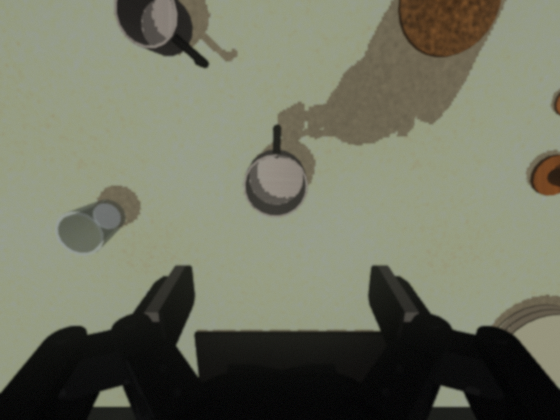

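```bash
python3 -c "
import cv2
a=cv2.imread('pics/w_wide.png')[115:225,225:335];cv2.imwrite('pics/w_wide_c.png',cv2.resize(a,None,fx=5,fy=5,interpolation=cv2.INTER_CUBIC))"
```

```text
(no output)
```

View pics/w_wide_c.png

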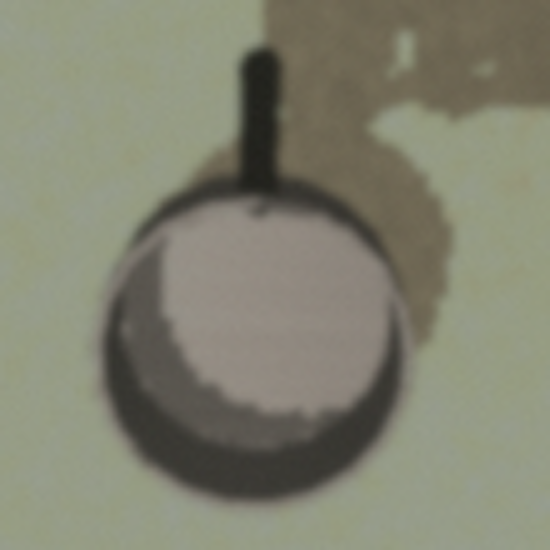

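```bash
python3 -c "
from h import *
p=camera_params('wrist')
A=ray(p,(276.4,184),50);B=ray(p,(277,127),66);print(A,B,np.degrees(np.arctan2(*(B-A)[1::-1])))
inc(A[0],A[1],32,180)
"
```

```text
[ 623.056 -161.484   50.   ] [ 564.445 -160.589   66.   ] 179.12436333932385
t 3.65 pos [ 624.985 -156.665  230.444] yaw -179.87 gap 85.59251325903112 F [-0.107 -0.122  0.172] q [-0.1    0.493  0.4    1.565 -0.207  1.126  1.92 ]
shift [  1.935  -5.017 198.439] rv [ 0.001 -0.     0.002]
```

Emit:
play_rows(increments="1 -5 40 0 0 0 1;1 -5 80 0 0 0 1;1 -5 120 0 0 0 1;1 -5 160 0 0 0 1;1 -5 180 0 0 0 1;1 -5 195 0 0 0 1;1 -5 198 0 0 0 1;1 -5 198 0 0 0 1")

```text
t: 4.45
tool_pos: [624.7, -163.2, 32.9]
eef_rot: [[-1.0, -0.001, 0.001], [-0.001, 1.0, 0.0], [-0.001, 0.0, -1.0]]
force: [0.1, -0.2, 0.7]
finger_gap: 85.4
```

```bash
python3 -c "
from h import *
inc(624,-161.5,32,180)
s,p,im=look('wide_mid','w_wide2',50)
"
```

```text
t 4.45 pos [ 624.674 -163.224   32.947] yaw -179.96 gap 85.35170876227679 F [ 0.084 -0.216  0.67 ] q [-0.033  0.71   0.317  1.733 -0.304  0.747  2.008]
shift [0.673 1.725 0.947] rv [0.    0.001 0.001]
0.65 [203.4, 156.5, 362.1, 368.2] 282.9 282.7
```

View pics/w_wide2.png

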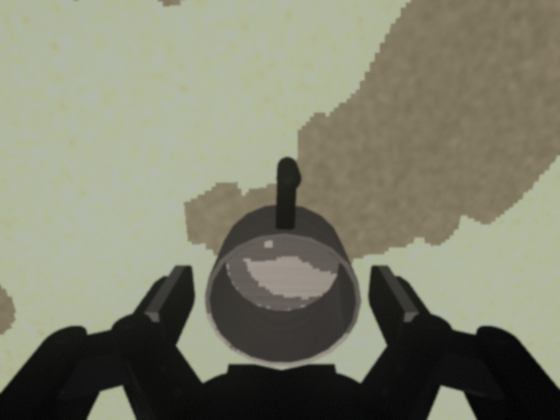

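Emit:
play_rows(increments="0 1 0 0 0 0 -1;0 1 0 0 0 0 -1;0 1 0 0 0 0 -1;0 1 0 0 0 0 -1;0 1 0 0 0 0 -1;0 1 0 0 0 0 -1;0 1 0 0 0 0 -1;0 1 0 0 0 0 -1", grip_force=40)

```text
t: 5.35
tool_pos: [625.1, -162.6, 34.1]
eef_rot: [[-1.0, -0.0, 0.002], [-0.0, 1.0, -0.0], [-0.002, -0.0, -1.0]]
force: [-3.1, 0.1, 9.4]
finger_gap: 67.7
```

```bash
python3 -c "
from h import *
inc(624,-161.5,32,180)
s,p,im=look('wide_mid','w_wide3',50)
print(proj(p,[list(s['tool_pos'][:2])+[50]]),proj(p,[list(s['tool_pos'][:2]-[60,0])+[66]]))
"
```

```text
t 5.35 pos [ 625.112 -162.641   34.071] yaw -179.99 gap 67.72797482172061 F [-3.103  0.123  9.42 ] q [-0.035  0.708  0.317  1.733 -0.304  0.747  2.007]
shift [1.116 1.142 2.069] rv [-0.     0.002  0.   ]
0.78 [205.6, 155.5, 361.3, 366.2] 281.9 280.3
[[281.364 302.328]] [[281.586 174.581]]
```

View pics/w_wide3.png

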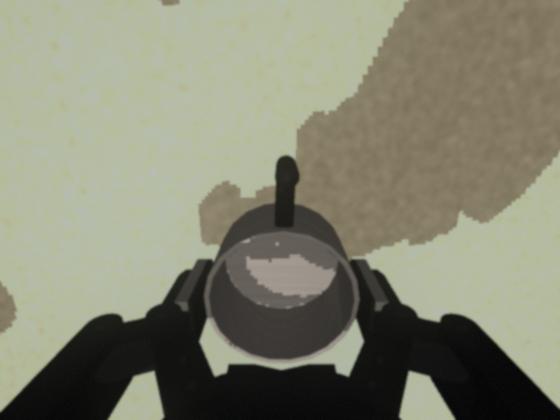

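Emit:
play_rows(increments="0 0 -20 0 0 0 -1;0 0 -60 0 0 0 -1;45 40 -70 0 0 0 -1;85 80 -70 0 0 0 -1;120 115 -70 0 0 0 -1;155 150 -70 0 0 0 -1;177 174 -70 0 0 0 -1;177 174 -70 0 0 0 -1;177 174 -70 0 0 0 -1;177 174 -50 0 0 0 -1")

```text
t: 6.45
tool_pos: [450.2, 11.3, 84.2]
eef_rot: [[-1.0, 0.0, 0.006], [0.0, 1.0, 0.001], [-0.006, 0.001, -1.0]]
force: [0.3, 0.3, -2.5]
finger_gap: 68.0
```

```bash
python3 -c "
from h import *
inc(447.5,11,43,180)
s,p,im=look('wide_mid','w_wide4',50)
"
```

```text
t 6.45 pos [450.244  11.278  84.238] yaw 180.0 gap 68.0159351442108 F [ 0.299  0.276 -2.53 ] q [-0.419  0.389  0.353  2.192 -0.239  0.589  1.678]
shift [ 3.001 -0.316 41.22 ] rv [ 0.001  0.006 -0.   ]
0.65 [203.7, 154.1, 363.0, 363.7] 281.7 280.6
```

View pics/w_wide4.png

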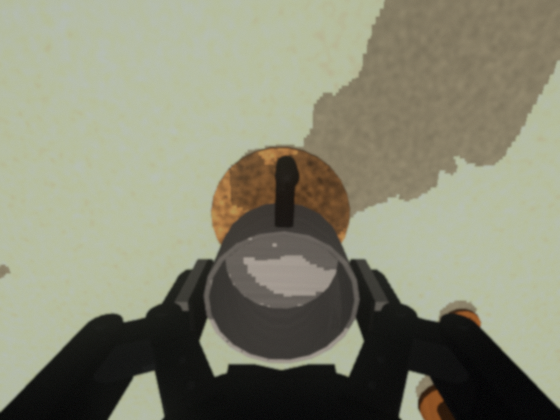

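Emit:
play_rows(increments="2.5 0 10 0 0.005 0 -1;2.5 0 20 0 0.005 0 -1;2.5 0 30 0 0.005 0 -1;2.5 0 37 0 0.005 0 -1;2.5 0 41 0 0.005 0 -1;2.5 0 41 0 0.005 0 -1")

```text
t: 7.15
tool_pos: [444.5, 11.2, 41.5]
eef_rot: [[-1.0, 0.0, -0.006], [0.0, 1.0, 0.0], [0.006, 0.0, -1.0]]
force: [-3.7, -0.4, 9.4]
finger_gap: 67.5
```

```bash
python3 -c "
from h import *
inc(447.5,11,42,180)
s,p,im=look('mat','w_wide5',50)
capture('scene');a=capture('scene');b=capture('side')
cv2.imwrite('pics/sc5.png',np.hstack([cv2.resize(a[150:250,190:320],None,fx=3,fy=3),cv2.resize(b[190:290,250:380],None,fx=3,fy=3)])[:,:,::-1])
"
```

```text
t 7.15 pos [444.454  11.245  41.476] yaw 179.97 gap 67.482946321052 F [-3.722 -0.44   9.404] q [-0.375  0.469  0.301  2.224 -0.291  0.491  1.724]
shift [-3.043 -0.243 -0.541] rv [ 0.001 -0.006 -0.001]
0.66 [195.1, 169.7, 363.9, 261.7] 278.3 210.1
```

View pics/sc5.png

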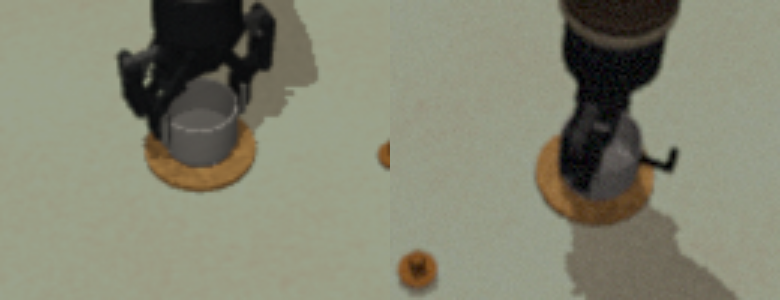

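View pics/w_wide5.png

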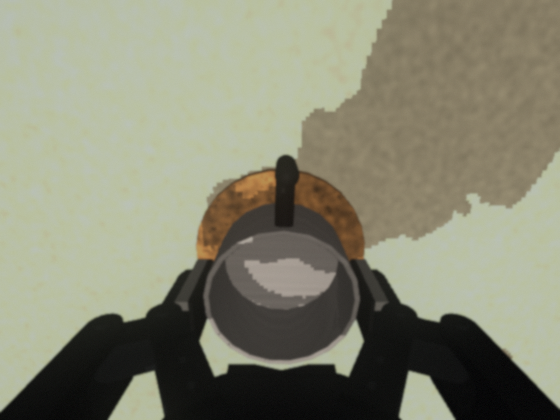

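```bash
python3 -c "
from h import *
p=camera_params('wrist')
print(ray(p,(281,169.5),8),ray(p,(196,242),8),ray(p,(364,242),8), proj(p,[[445,11,58]]))
for x in (440,442,444,446):
  print(x,[proj(p,[[x+34*np.cos(a),11+34*np.sin(a),58]]).round(1).tolist() for a in (0,np.pi)])
for c in ['scene','side']:
  q=camera_params(c);print(c,[proj(q,[[x,11,8]]).round(1).tolist() for x in (442,446,450)])
"
```

```text
[396.434  11.12    8.   ] [439.038 -38.165   8.   ] [439.029  59.259   8.   ] [[280.697 304.   ]]
440 [[[280.7, 357.5]], [[280.7, 219.3]]]
442 [[[280.7, 360.9]], [[280.7, 224.1]]]
444 [[[280.7, 364.3]], [[280.7, 228.8]]]
446 [[[280.7, 367.7]], [[280.7, 233.4]]]
scene [[[255.0, 196.5]], [[255.7, 197.5]], [[256.4, 198.4]]]
side [[[319.7, 247.2]], [[318.2, 246.7]], [[316.7, 246.1]]]
```

Emit:
play_rows(increments="0 0 -8 0 -0.003 0 -1;-3 -1 -8 0 -0.003 0 -1;-3 -1 -8 0 -0.003 0 -1;-3 -1 -8 0 -0.003 0 -1")

```text
t: 7.8
tool_pos: [448.0, 10.5, 49.2]
eef_rot: [[-1.0, -0.0, -0.002], [-0.0, 1.0, 0.0], [0.002, 0.0, -1.0]]
force: [-0.5, -0.0, -2.6]
finger_gap: 67.7
```

```bash
python3 -c "
from h import *
inc(449,10,42,180)
s,p,im=look('mat','w_wide6',50)
"
```

```text
t 7.8 pos [448.01   10.486  49.197] yaw -179.99 gap 67.67048735782015 F [-0.525 -0.047 -2.607] q [-0.382  0.456  0.312  2.214 -0.282  0.509  1.718]
shift [-1.003 -0.487  7.195] rv [ 0.    -0.002  0.   ]
0.62 [199.7, 160.4, 362.7, 259.5] 281.3 204.1
```

View pics/w_wide6.png

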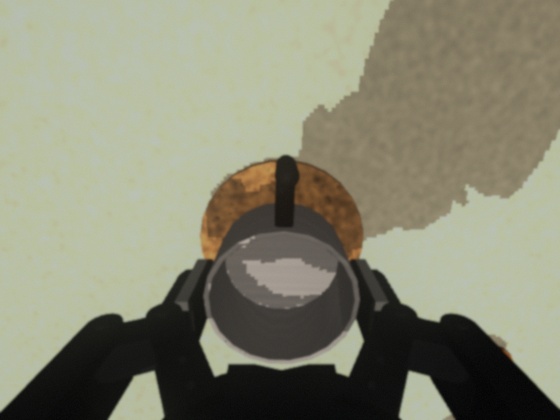

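Emit:
play_rows(increments="-1 0 3 0 -0.002 0 -1;-1 0 5 0 -0.002 0 -1;-1 0 6.5 0 -0.002 0 -1;-1 0 6.5 0 -0.002 0 -1;-1 0 6 0 -0.002 0 1;-1 0 6 0 -0.002 0 1;-1 0 5 0 -0.002 0 1;-1 0 5 0 -0.002 0 1;-1 0 5 0 -0.002 0 1")

```text
t: 8.8
tool_pos: [448.9, 10.5, 44.4]
eef_rot: [[-1.0, -0.0, 0.0], [-0.0, 1.0, 0.0], [-0.0, 0.0, -1.0]]
force: [-0.4, -1.1, 0.1]
finger_gap: 85.4
```

Emit:
play_rows(increments="0 0 -20 0 0 0 1;0 0 -60 0 0 0 1;0 0 -105 0 0 0 1;0 0 -150 0 0 0 1;0 0 -185 0 0 0 1;0 0 -185 0 0 0 1;0 0 -185 0 0 0 1")

```text
t: 9.5
tool_pos: [449.0, 10.7, 229.8]
eef_rot: [[-1.0, -0.001, 0.002], [-0.001, 1.0, 0.001], [-0.002, 0.001, -1.0]]
force: [-0.1, -0.3, -0.4]
finger_gap: 85.2
```

```bash
python3 -c "
from h import *
inc(472,-270,230,51)
s,p,im=look('wide_mid','w_wide7',50)
c=cv2.resize(im[110:240,200:360],None,fx=5,fy=5,interpolation=2);cv2.imwrite('pics/w_wide7c.png',c[:,:,::-1])
"
```

```text
t 9.5 pos [449.04   10.687 229.808] yaw -179.97 gap 85.19618257007446 F [-0.124 -0.282 -0.391] q [-0.531  0.159  0.449  2.031 -0.085  0.967  1.533]
shift [ -22.816 -280.699   -0.418] rv [ 0.003 -0.     2.252]
0.74 [248.2, 122.3, 315.3, 220.8] 281.1 181.9
```

View pics/w_wide7c.png

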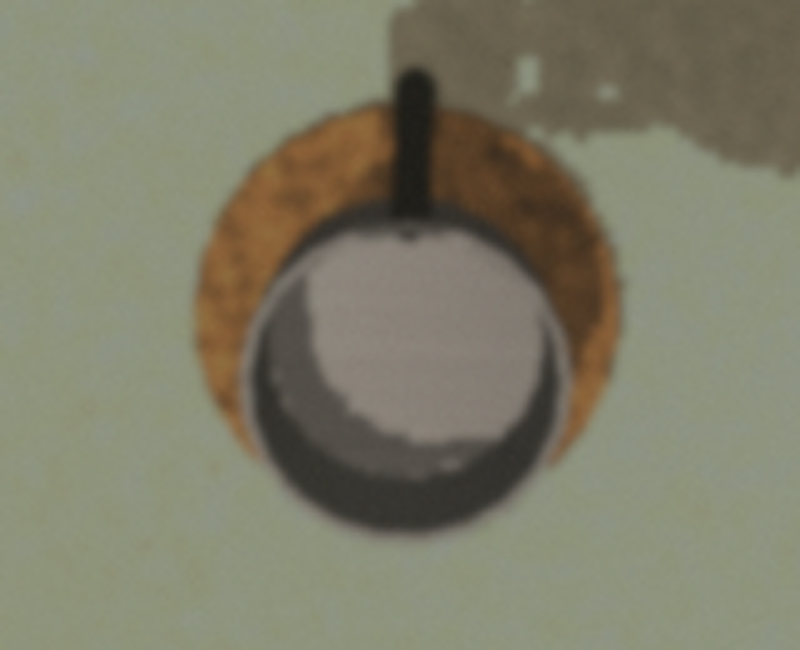

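```bash
cat >> h.py <<'E'
def fitrim(p,pts,z,r):
    P=np.array([ray(p,u,z)[:2] for u in pts]);
    o=least_squares(lambda c:np.linalg.norm(P-c[:2],axis=1)-r,P.mean(0));return o.x,o.fun
E
python3 -c "
from h import *
p=camera_params('wrist')
f=lambda L:[(200+a/5,110+b/5) for a,b in L]
print(fitrim(p,f([(243,372),(570,372),(406,536),(258,455),(555,455)]),58,34))
print(fitrim(p,f([(196,315),(620,315),(385,103),(225,210),(590,190)]),8,50))
"
```

```text
(array([445.146,  10.524]), array([-1.106, -1.109, -0.385,  0.3  ,  0.301]))
(array([444.603,  11.423]), array([-0.292, -1.369, -0.07 , -0.579,  0.72 ]))
```

Emit:
play_rows(increments="-22 -280 0 0 0 2.25 1;-22 -280 0 0 0 2.25 1;-22 -280 0 0 0 2.25 1;-22 -280 0 0 0 2.25 1;-22 -280 0 0 0 2.25 1;-22 -280 0 0 0 2.25 1;-22 -280 0 0 0 2.25 1;-22 -280 0 0 0 2.25 1;-22 -280 0 0 0 2.25 1;-22 -280 0 0 0 2.25 1;-22 -280 0 0 0 2.25 1;-22 -280 0 0 0 2.25 1")

```text
t: 10.8
tool_pos: [470.0, -269.3, 227.7]
eef_rot: [[0.234, 0.972, -0.003], [0.972, -0.234, 0.0], [-0.0, -0.003, -1.0]]
force: [-0.5, 0.0, 0.1]
finger_gap: 85.5
```

```bash
python3 -c "
from h import *
inc(472,-270,230,51)"
```

```text
t 10.8 pos [ 470.016 -269.267  227.69 ] yaw 76.49 gap 85.48204087903056 F [-0.486  0.014  0.09 ] q [-0.279  0.439  0.987  1.851 -0.412  1.077  0.631]
shift [-0.25   2.094 -2.315] rv [-0.003  0.001  0.445]
```

Emit:
play_rows(increments="0 2 -2 0 0 0.445 1;0 2 -2 0 0 0.445 1;0 2 -2 0 0 0.445 1;0 2 -2 0 0 0.445 1")

```text
t: 11.2
tool_pos: [472.2, -269.6, 229.7]
eef_rot: [[0.626, 0.78, -0.003], [0.78, -0.626, -0.0], [-0.002, -0.002, -1.0]]
force: [-0.1, 0.3, 1.5]
finger_gap: 85.7
```

```bash
python3 -c "
from h import *
inc(472,-270,230,51)
s,p,im=look('medium_mid','w_med1',60)
"
```

```text
t 11.2 pos [ 472.17  -269.625  229.678] yaw 51.23 gap 85.67015452186382 F [-0.097  0.328  1.516] q [-0.343  0.493  1.115  1.847 -0.49   1.115  0.274]
shift [-0.4    0.102 -0.322] rv [-0.002  0.002  0.004]
0.66 [0.0, 2.8, 98.6, 6.0] 64.4 1.9
0.59 [253.6, 127.7, 308.4, 216.0] 282.6 183.9
```

View pics/w_med1.png

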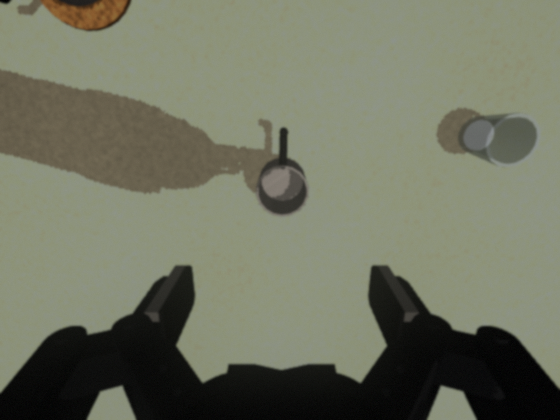

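```bash
python3 -c "
from h import *
s=read_state();p=camera_params('wrist');im=cv2.imread('pics/w_med1.png')
cv2.imwrite('pics/w_med1c.png',cv2.resize(im[115:225,225:335],None,fx=5,fy=5,interpolation=2))
print(proj(p,[list(s['tool_pos'][:2])+[60]]))
"
```

```text
[[280.893 188.799]]
```

View pics/w_med1c.png

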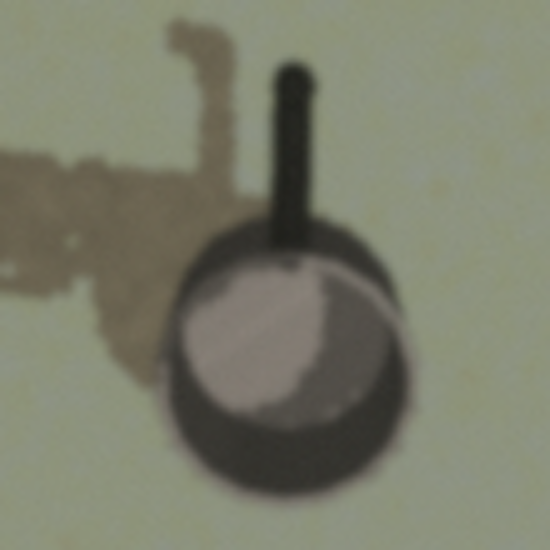

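Emit:
play_rows(increments="-1 1.7 40 0 0 0.004 1;-1 1.7 80 0 0 0.004 1;-1 1.7 120 0 0 0.004 1;-1 1.7 150 0 0 0.004 1;-1 1.7 165 0 0 0.004 1;-1 1.7 175 0 0 0.004 1;-1 1.7 175 0 0 0.004 1;-1 1.7 175 0 0 0.004 1")

```text
t: 12.1
tool_pos: [474.0, -272.4, 57.3]
eef_rot: [[0.627, 0.779, 0.001], [0.779, -0.627, -0.001], [0.0, 0.001, -1.0]]
force: [0.9, -0.2, -0.0]
finger_gap: 85.3
```

```bash
python3 -c "
from h import *
inc(472,-270,55,51)
s,p,im=look('medium_mid','w_med2',60)
"
```

```text
t 12.1 pos [ 474.032 -272.383   57.252] yaw 51.18 gap 85.28055563054355 F [ 0.862 -0.194 -0.047] q [-0.158  0.697  0.868  2.004 -0.755  0.796  0.482]
shift [ 0.582 -3.08   2.247] rv [ 0.001 -0.     0.003]
0.91 [217.8, 153.1, 331.6, 335.0] 276.0 265.6
```

View pics/w_med2.png

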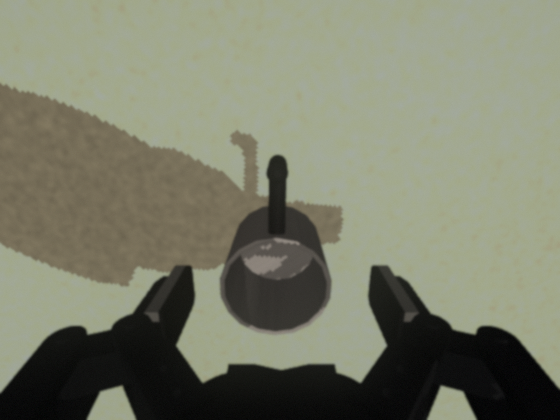

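```bash
python3 -c "
from h import *
s=read_state();p=camera_params('wrist')
for d in (-4,-2,0,2,4):
  c=s['tool_pos'][:2]+d*s['eef_rot'][:2,0]; u=s['eef_rot'][:2,0]
  print(d,[proj(p,[list(c+k*27*u)+[60]]).round(1).tolist() for k in (-1,1)])
"
```

```text
-4 [[[280.2, 338.9]], [[280.2, 241.7]]]
-2 [[[280.2, 335.7]], [[280.2, 237.6]]]
0 [[[280.2, 332.4]], [[280.2, 233.5]]]
2 [[[280.2, 329.2]], [[280.2, 229.4]]]
4 [[[280.2, 325.9]], [[280.2, 225.2]]]
```

Emit:
play_rows(increments="0 -2 2 0 0 0 1;0 -2 2 0 0 0 0.6;0 -2 2 0 0 0 -1;0 -2 2 0 0 0 -1;0 -2 2 0 0 0 -1;0 -2 2 0 0 0 -1;0 -2 2 0 0 0 -1;0 -2 2 0 0 0 -1;0 -2 2 0 0 0 -1;0 -2 2 0 0 0 -1")

```text
t: 13.2
tool_pos: [472.1, -270.5, 54.9]
eef_rot: [[0.627, 0.779, 0.001], [0.779, -0.627, 0.001], [0.001, 0.0, -1.0]]
force: [-2.3, 2.0, 9.1]
finger_gap: 53.2
```

```bash
python3 -c "
from h import *
inc(445.1,10.5,150,60)
s,p,im=look('medium_mid','w_med3',60)
b=capture('side');a=capture('scene')
cv2.imwrite('pics/sc8.png',np.hstack([cv2.resize(a[180:280,100:230],None,fx=3,fy=3),cv2.resize(b[110:210,280:410],None,fx=3,fy=3)])[:,:,::-1])
"
```

```text
t 13.2 pos [ 472.064 -270.515   54.915] yaw 51.15 gap 53.20198608039782 F [-2.338  1.978  9.125] q [-0.158  0.697  0.865  2.011 -0.759  0.79   0.485]
shift [ 202.035 -197.248  -94.938] rv [ 0.    -0.001 -0.154]
0.68 [224.8, 157.3, 341.0, 340.4] 281.2 268.1
```

View pics/w_med3.png

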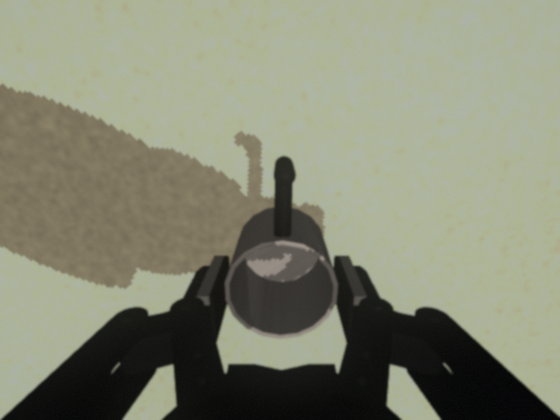

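View pics/sc8.png

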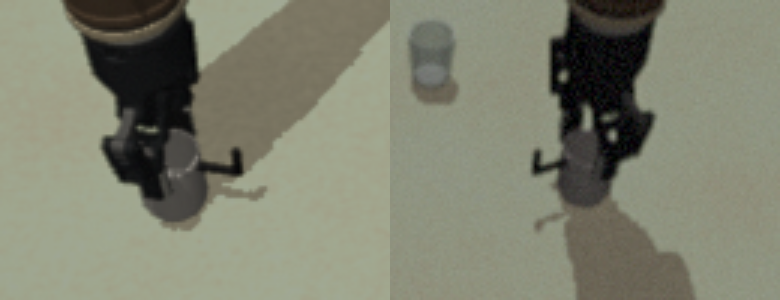

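Emit:
play_rows(increments="0 0 -15 0 0 0 -1;0 0 -50 0 0 0 -1;20 -20 -95 0 0 -0.05 -1;50 -49 -105 0 0 -0.1 -1;80 -78 -105 0 0 -0.154 -1;110 -107 -105 0 0 -0.154 -1;140 -137 -105 0 0 -0.154 -1;170 -166 -105 0 0 -0.154 -1;190 -186 -105 0 0 -0.154 -1;202 -197 -105 0 0 -0.154 -1;202 -197 -105 0 0 -0.154 -1;202 -197 -105 0 0 -0.154 -1")

```text
t: 14.6
tool_pos: [445.3, 10.1, 159.7]
eef_rot: [[0.5, 0.866, 0.0], [0.866, -0.5, -0.0], [0.0, 0.0, -1.0]]
force: [0.6, -0.1, -1.5]
finger_gap: 52.9
```

```bash
python3 -c "
from h import *
inc(445.1,10.5,150,60)
s,p,im=look('medium_mid','w_med4',60)
print(proj(p,[[445.1,10.5,58],[445.1,10.5,20]]))
"
```

```text
t 14.6 pos [445.282  10.09  159.696] yaw 60.01 gap 52.894624079504105 F [ 0.629 -0.124 -1.479] q [-0.998  0.423  1.152  2.157 -0.512  0.871 -0.058]
shift [ 0.262 -0.367  9.696] rv [ 0. -0.  0.]
0.88 [222.5, 154.4, 340.0, 336.8] 281.5 268.2
[[280.009 211.54 ]
 [280.117 197.609]]
```

View pics/w_med4.png

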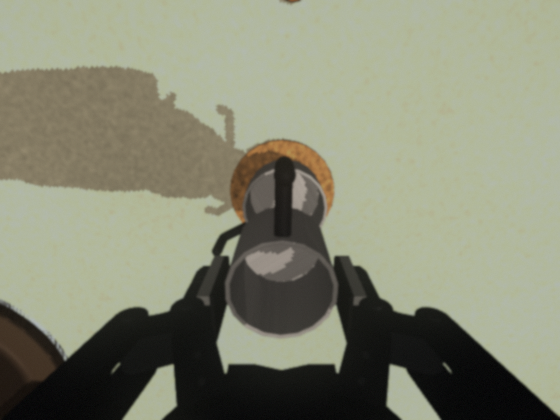

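```bash
python3 -c "
import cv2
im=cv2.imread('pics/w_med4.png')
cv2.imwrite('pics/w_med4c.png',cv2.resize(im[130:270,205:355],None,fx=5,fy=5,interpolation=2))"
```

```text
(no output)
```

View pics/w_med4c.png

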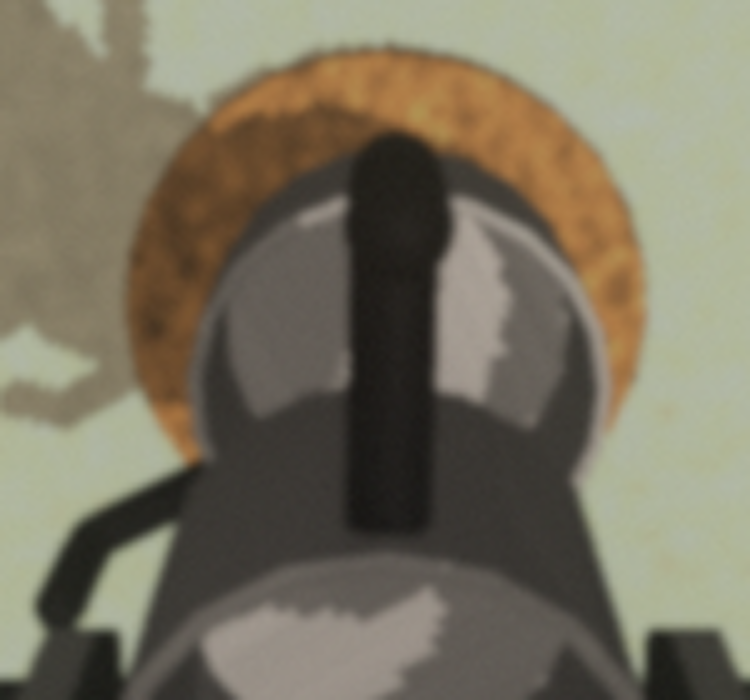

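```bash
python3 -c "
from h import *
p=camera_params('wrist')
f=lambda L:[(205+a/5,130+b/5) for a,b in L]
s=read_state();R=s['eef_rot']
for n,L,z,r in (('wide',[(192,370),(610,375),(205,320),(303,217),(480,208),(560,275),(595,325)],58,34),('mat',[(127,300),(645,290),(385,46),(230,95),(570,110),(150,220),(620,200)],8,50)):
  c,e=fitrim(p,f(L),z,r);print(n,c,e,'tool off',R[:2,:2].T@(c-s['tool_pos'][:2]))
# medium rim
z=s['tool_pos'][2]+5
g=[(225,285),(337,285),(281,337)]
c,e=fitrim(p,g,z,27);print(c,e,R[:2,:2].T@(c-s['tool_pos'][:2]))
"
```

```text
wide [448.384   7.643] [-0.705 -0.123 -0.325  0.377  0.702 -0.839 -0.351] tool off [0.174 3.407]
mat [447.639   9.159] [-0.445 -1.169  0.352  0.575  1.044 -1.931 -1.587] tool off [1.112 2.002]
[445.231   8.244] [-0.837 -0.837 -0.187] [-0.887  0.378]
```

Emit:
play_rows(increments="0.7 1.3 20 0 0 0 -1;0.7 1.3 40 0 0 0 -1;0.7 1.3 50 0 0 0 -1;0.7 1.3 56 0 0 0 -1;0.7 1.3 60 0 0 0 -1;0.7 1.3 60 0 0 0 -1")

```text
t: 15.3
tool_pos: [447.2, 10.0, 99.6]
eef_rot: [[0.501, 0.865, 0.001], [0.865, -0.501, 0.0], [0.001, 0.0, -1.0]]
force: [-1.2, 1.0, 4.1]
finger_gap: 53.1
```

```bash
python3 -c "
from h import *
inc(445.1,10.5,75,60)
s,p,im=look('medium_mid','w_med5',60)
b=capture('side');a=capture('scene')
cv2.imwrite('pics/sc9.png',np.hstack([cv2.resize(a[130:230,190:320],None,fx=3,fy=3),cv2.resize(b[180:280,250:380],None,fx=3,fy=3)])[:,:,::-1])
"
```

```text
t 15.3 pos [447.156  10.     99.56 ] yaw 59.94 gap 53.07606630953286 F [-1.221  0.99   4.071] q [-0.868  0.514  1.003  2.211 -0.655  0.749  0.058]
shift [-0.61  -2.04  24.558] rv [ 0.    -0.001 -0.001]
0.62 [221.7, 154.7, 339.3, 339.7] 281.4 268.7
```

View pics/w_med5.png

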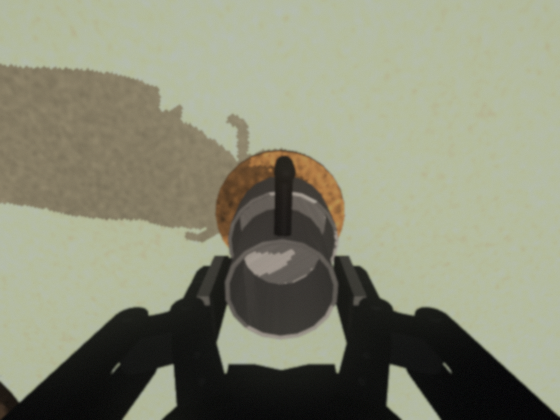

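View pics/sc9.png

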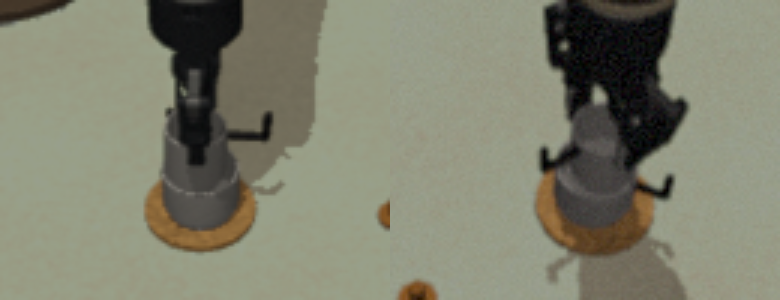

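```bash
python3 -c "
from h import *
print(read_state()['force'])
b=capture('side');a=capture('scene')
print(read_state()['force'])
cv2.imwrite('pics/sc10.png',np.hstack([cv2.resize(a[160:220,230:285],None,fx=7,fy=7,interpolation=2),cv2.resize(b[205:265,290:345],None,fx=7,fy=7,interpolation=2)])[:,:,::-1])
"
```

```text
[-0.583  0.945  1.817]
[0.473 0.631 3.646]
```

View pics/sc10.png

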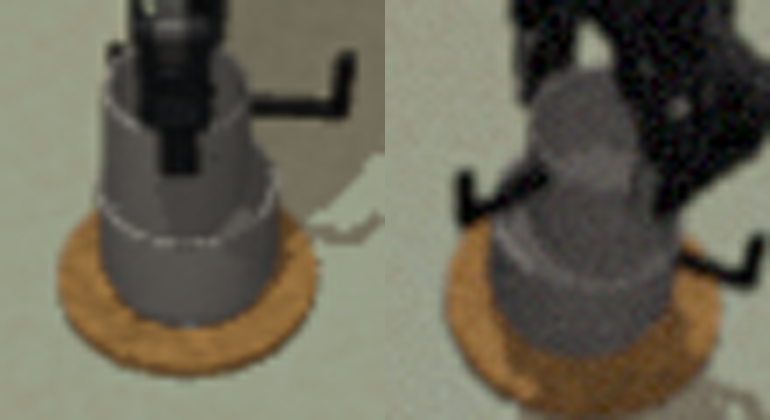

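Emit:
play_rows(increments="2 0 0 0 0 0 -1;3.5 0 0 0 0 0 -1;3.5 0 0 0 0 0 -1;3.5 0 0 0 0 0 -1")

```text
t: 16.0
tool_pos: [448.3, 13.5, 99.1]
eef_rot: [[0.5, 0.866, -0.0], [0.866, -0.5, -0.0], [-0.0, -0.0, -1.0]]
force: [0.0, 0.1, -1.3]
finger_gap: 53.5
```

```bash
python3 -c "
from h import *
inc(447,10,75,60)
b=capture('side');a=capture('scene')
print(read_state()['force'])
cv2.imwrite('pics/sc11.png',np.hstack([cv2.resize(a[160:220,230:285],None,fx=7,fy=7,interpolation=2),cv2.resize(b[205:265,290:345],None,fx=7,fy=7,interpolation=2)])[:,:,::-1])
look('medium_mid','w_med6',60)
"
```

```text
t 16.0 pos [448.26   13.459  99.099] yaw 59.99 gap 53.50614046768733 F [ 0.041  0.067 -1.265] q [-0.873  0.517  1.001  2.208 -0.656  0.751  0.052]
shift [-3.62   0.648 24.1  ] rv [-0.  0. -0.]
[-0.238 -0.912 -1.236]
0.94 [223.4, 155.6, 340.4, 339.6] 281.6 268.0
```

View pics/sc11.png

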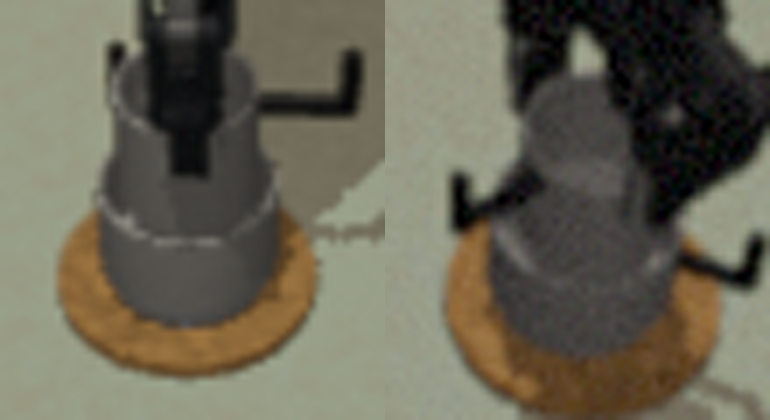

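View pics/w_med6.png

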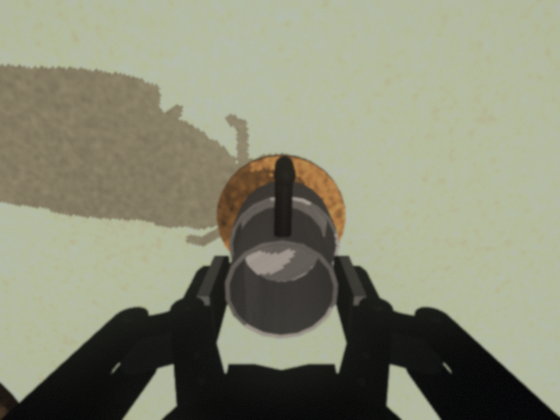

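Emit:
play_rows(increments="0 0 8 0 0 0 -1;0 0 14 0 0 0 -1;0 0 19 0 0 0 -1;0 0 22 0 0 0 -1;0 0 22 0 0 0 -1")

```text
t: 16.7
tool_pos: [448.1, 13.1, 76.8]
eef_rot: [[0.501, 0.866, -0.001], [0.866, -0.501, -0.0], [-0.001, -0.001, -1.0]]
force: [-0.3, 0.1, -1.5]
finger_gap: 53.2
```

```bash
python3 -c "
from h import *
inc(447,10,75,60)
b=capture('side');a=capture('scene')
print(read_state()['force'])
cv2.imwrite('pics/sc12.png',np.hstack([cv2.resize(a[160:220,230:285],None,fx=7,fy=7,interpolation=2),cv2.resize(b[205:265,290:345],None,fx=7,fy=7,interpolation=2)])[:,:,::-1])
"
```

```text
t 16.7 pos [448.14   13.145  76.76 ] yaw 59.95 gap 53.227895999008645 F [-0.258  0.11  -1.472] q [-0.827  0.55   0.945  2.225 -0.712  0.705  0.097]
shift [-3.292  0.589  1.761] rv [-0.001  0.001 -0.001]
[ 0.998 -0.37  -1.917]
```

View pics/sc12.png

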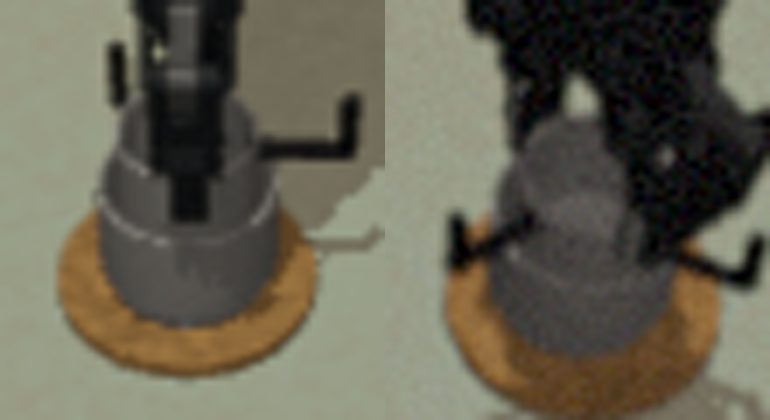

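Emit:
play_rows(increments="0 0 1.5 0 0 0 -1;0 0 2.5 0 0 0 -1;0 0 2.5 0 0 0 -1;0 0 1.5 0 0 0 0.6;0 0 1 0 0 0 0.6;0 0 1 0 0 0 0.6;0 0 1 0 0 0 0.6")

```text
t: 17.5
tool_pos: [448.5, 13.3, 76.3]
eef_rot: [[0.5, 0.866, 0.0], [0.866, -0.5, 0.0], [0.0, 0.0, -1.0]]
force: [0.3, -0.8, 0.8]
finger_gap: 68.5
```

```bash
python3 -c "
from h import *
inc(447,10,75,60)
"
```

```text
t 17.5 pos [448.507  13.321  76.281] yaw 59.98 gap 68.45706284161864 F [ 0.32  -0.839  0.781] q [-0.826  0.551  0.943  2.225 -0.714  0.703  0.099]
shift [-3.63   0.356  1.281] rv [ 0. -0. -0.]
```

Emit:
play_rows(increments="0 0 -15 0 0 0 0.6;0 0 -45 0 0 0 0.6;0 0 -90 0 0 0 1;0 0 -130 0 0 0 1;0 0 -155 0 0 0 1;0 0 -155 0 0 0 1;0 0 -155 0 0 0 1")

```text
t: 18.2
tool_pos: [448.4, 13.8, 231.2]
eef_rot: [[0.5, 0.866, 0.001], [0.866, -0.5, 0.001], [0.002, -0.0, -1.0]]
force: [-0.3, 0.3, -0.2]
finger_gap: 85.1
```

```bash
python3 -c "
from h import *
inc(459,288,235,56)
s,p,im=look('medium_mid','w_nest1',60)
b=capture('side');a=capture('scene')
x=np.hstack([cv2.resize(a[160:220,230:285],None,fx=7,fy=7,interpolation=2),cv2.resize(b[205:265,290:345],None,fx=7,fy=7,interpolation=2)])
cv2.imwrite('pics/sc13.png',x[:,:,::-1]);c=cv2.resize(im[110:240,200:360],None,fx=5,fy=5,interpolation=2);cv2.imwrite('pics/w_nest1c.png',c[:,:,::-1])
"
```

```text
t 18.2 pos [448.413  13.849 231.173] yaw 60.03 gap 85.11490949017788 F [-0.289  0.26  -0.158] q [-1.141  0.307  1.271  2.06  -0.349  1.016 -0.218]
shift [ 242.787 -127.783   -3.426] rv [-0.    -0.002  0.07 ]
0.77 [252.4, 129.7, 308.0, 222.6] 281.9 188.9
0.65 [235.3, 139.9, 322.7, 201.4] 278.1 163.5
```

View pics/sc13.png

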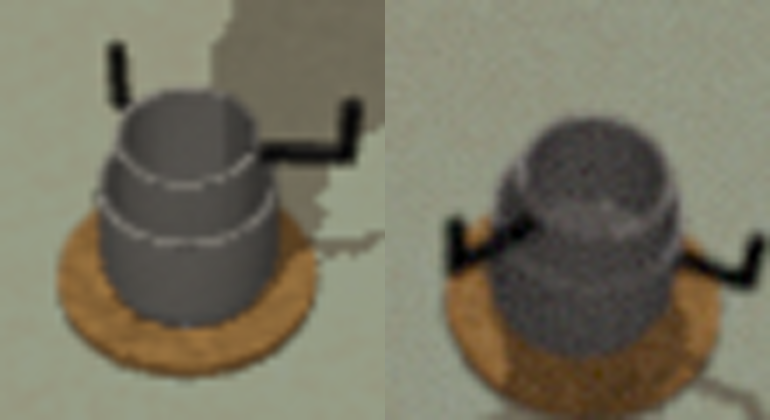

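View pics/w_nest1c.png

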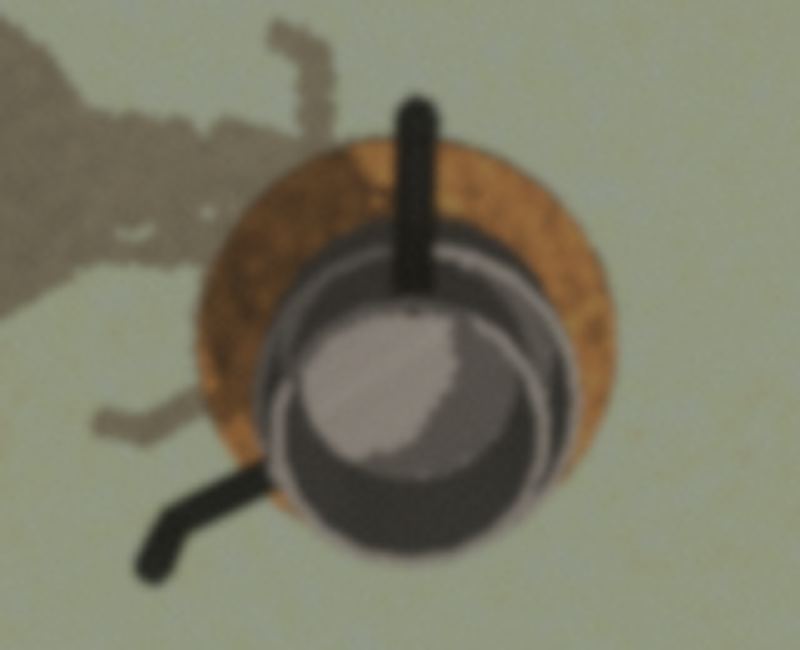

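Emit:
play_rows(increments="40 -21 0 0 0 0 1;80 -42 0 0 0 0 1;120 -63 0 0 0 0.02 1;160 -84 0 0 0 0.04 1;200 -105 0 0 0 0.06 1;243 -128 0 0 0 0.07 1;243 -128 -4 0 0 0.07 1;243 -128 -4 0 0 0.07 1;243 -128 -4 0 0 0.07 1")

```text
t: 19.3
tool_pos: [459.3, 286.3, 234.7]
eef_rot: [[0.561, 0.828, -0.0], [0.828, -0.561, -0.001], [-0.001, 0.0, -1.0]]
force: [-0.1, 0.6, 0.7]
finger_gap: 85.5
```

```bash
python3 -c "
from h import *
inc(459,288,235,56)
s,p,im=look('narrow_mid','w_nar1',60)
print(proj(p,[list(s['tool_pos'][:2])+[70]]))
cv2.imwrite('pics/w_nar1c.png',cv2.resize(im[115:235,210:350],None,fx=5,fy=5,interpolation=2)[:,:,::-1])
"
```

```text
t 19.3 pos [459.273 286.255 234.695] yaw 55.86 gap 85.52253224726014 F [-0.106  0.584  0.724] q [-1.463  0.524  1.202  1.85  -0.536  1.147 -0.667]
shift [ 1.29  -1.205 -0.307] rv [ 0.     0.001 -0.002]
0.6 [261.7, 162.5, 296.7, 254.4] 278.4 194.4
[[280.554 190.283]]
```

View pics/w_nar1.png

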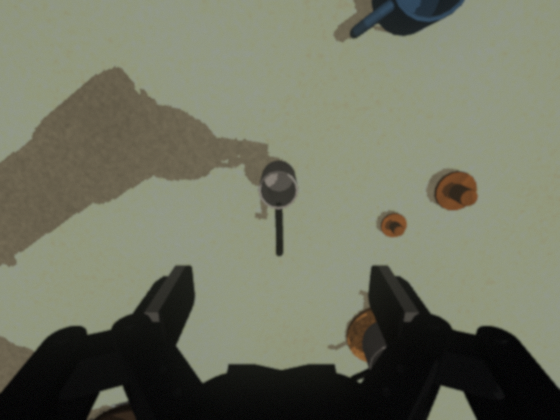

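View pics/w_nar1c.png

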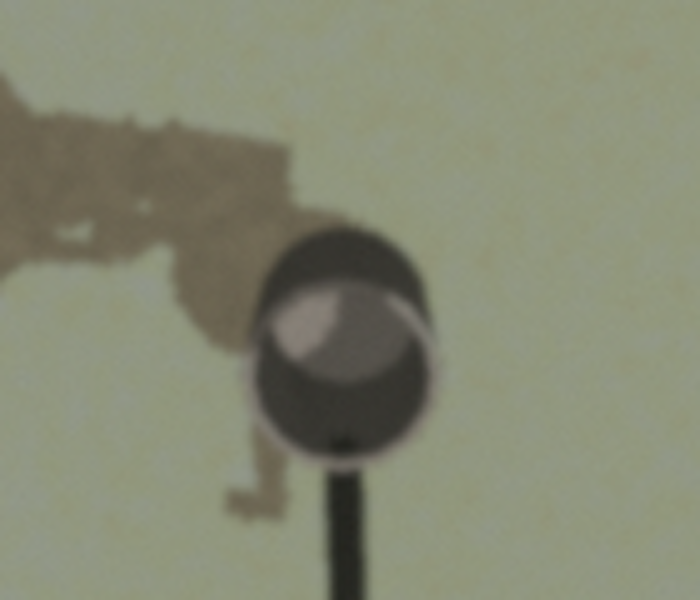

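Emit:
play_rows(increments="0 -4 40 0 0 0 1;0 -4 80 0 0 0 1;0 -4 120 0 0 0 1;0 -4 150 0 0 0 1;0 -4 165 0 0 0 1;0 -4 169 0 0 0 1;0 -4 169 0 0 0 1;0 -4 169 0 0 0 1")

```text
t: 20.2
tool_pos: [456.9, 290.2, 67.6]
eef_rot: [[0.56, 0.829, 0.002], [0.829, -0.56, 0.001], [0.002, 0.001, -1.0]]
force: [-0.2, -0.1, 0.2]
finger_gap: 85.4
```

```bash
python3 -c "
from h import *
inc(459,288,65,56)
s,p,im=look('narrow_mid','w_nar2',60)
for d in (-4,-2,0,2,4):
  c=s['tool_pos'][:2]+d*s['eef_rot'][:2,0]; u=s['eef_rot'][:2,0]
  print(d,[proj(p,[list(c+k*20*u)+[70]]).round(1).tolist() for k in (-1,1)])
b=capture('side');a=capture('scene')
x=np.hstack([cv2.resize(a[120:180,310:365],None,fx=7,fy=7,interpolation=2),cv2.resize(b[300:360,245:300],None,fx=7,fy=7,interpolation=2)])
cv2.imwrite('pics/sc14.png',x[:,:,::-1])
"
```

```text
t 20.2 pos [456.865 290.183  67.608] yaw 55.95 gap 85.36675662884751 F [-0.25  -0.114  0.191] q [-1.298  0.709  0.955  2.015 -0.795  0.841 -0.476]
shift [-0.618  2.99   2.609] rv [ 0.001 -0.002 -0.001]
0.84 [245.7, 212.0, 321.8, 367.4] 283.4 275.6
-4 [[[280.2, 327.3]], [[280.2, 255.4]]]
-2 [[[280.2, 324.0]], [[280.2, 251.4]]]
0 [[[280.2, 320.6]], [[280.2, 247.5]]]
2 [[[280.2, 317.3]], [[280.2, 243.5]]]
4 [[[280.2, 313.9]], [[280.2, 239.4]]]
```

View pics/w_nar2.png

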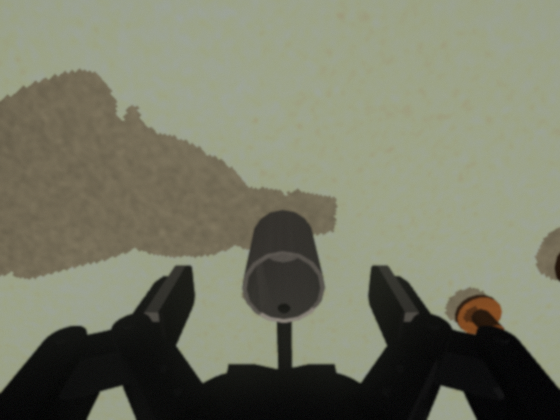

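View pics/sc14.png

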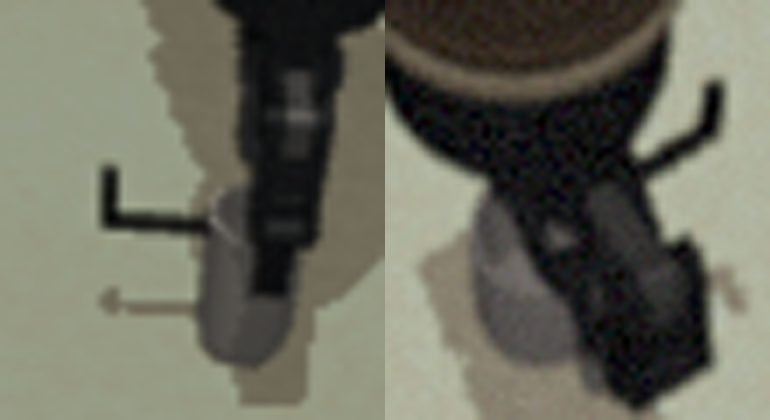

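```bash
python3 -c "
from h import *
s=read_state();T=s['tool_pos'];R=s['eef_rot']
for c,o in (('scene',(310,120)),('side',(245,300))):
  p=camera_params(c)
  for q,n in ((T+R@[0,50,10],'fing+'),(T+R@[0,-50,10],'fing-'),(np.r_[T[:2],70],'rim c'),(np.r_[T[:2],5],'bot'),(np.r_[T[:2]-60*R[:2,0],86],'tip')):
    print(c,n,((proj(p,q)[0]-o)*7).round())
"
```

```text
scene fing+ [256. 314.]
scene fing- [251. 149.]
scene rim c [257. 205.]
scene bot [238. 327.]
scene tip [108. 164.]
side fing+ [ 65. 109.]
side fing- [243. 395.]
side rim c [150. 229.]
side bot [154. 317.]
side tip [329.  99.]
```

Emit:
play_rows(increments="0 1 2.5 0 0 0 0.5;0 1 2.5 0 0 0 -1;0 1 2.5 0 0 0 -1;0 1 2.5 0 0 0 -1;0 1 2.5 0 0 0 -1;0 1 2.5 0 0 0 -1;0 1 2.5 0 0 0 -1;0 1 2.5 0 0 0 -1;0 1 2.5 0 0 0 -1;0 1 2.5 0 0 0 -1;0 1 2.5 0 0 0 -1")

```text
t: 21.5
tool_pos: [456.9, 289.5, 64.0]
eef_rot: [[0.56, 0.829, 0.0], [0.829, -0.56, 0.0], [0.0, -0.0, -1.0]]
force: [-1.0, 0.7, 6.2]
finger_gap: 39.1
```

```bash
python3 -c "
from h import *
inc(448,13,190,120)
s,p,im=look('narrow_mid','w_nar3',60)
b=capture('side');a=capture('scene')
x=np.hstack([cv2.resize(a[120:180,310:365],None,fx=7,fy=7,interpolation=2),cv2.resize(b[300:360,245:300],None,fx=7,fy=7,interpolation=2)])
cv2.imwrite('pics/sc15.png',x[:,:,::-1])
"
```

```text
t 21.5 pos [456.887 289.473  63.998] yaw 55.96 gap 39.136434812085575 F [-1.004  0.749  6.155] q [-1.293  0.714  0.949  2.017 -0.8    0.836 -0.471]
shift [-234.014  147.406 -126.103] rv [ 0.    -0.    -1.118]
0.89 [242.1, 211.7, 321.9, 369.8] 281.7 277.5
```

View pics/sc15.png

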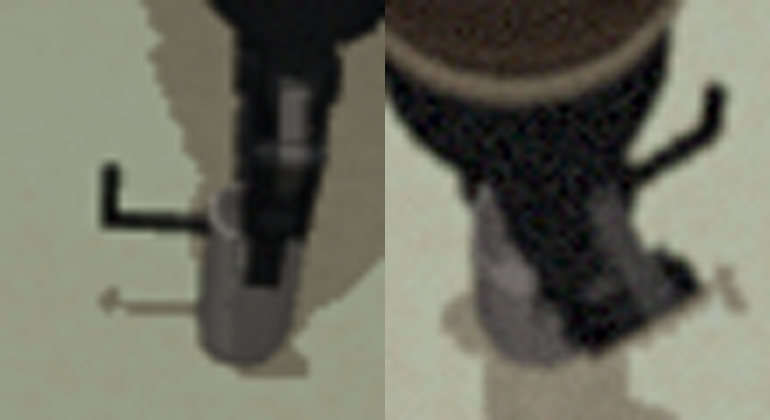

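View pics/w_nar3.png

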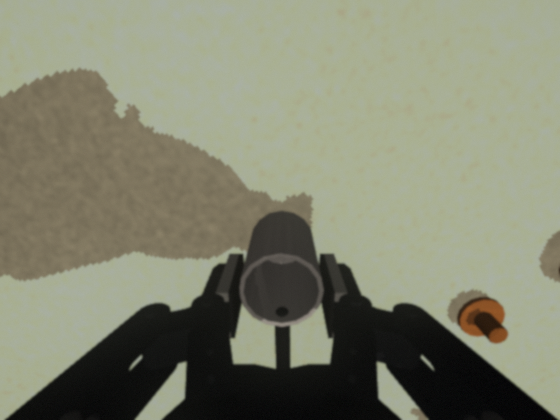

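Emit:
play_rows(increments="0 0 -15 0 0 0 -1;0 0 -55 0 0 0 -1;0 0 -100 0 0 -0.1 -1;-20 12 -126 0 0 -0.2 -1;-60 36 -126 0 0 -0.3 -1;-100 60 -126 0 0 -0.45 -1;-140 87 -126 0 0 -0.6 -1;-180 114 -126 0 0 -0.75 -1;-215 135 -126 0 0 -0.9 -1;-231 149 -126 0 0 -1.05 -1;-231 149 -126 0 0 -1.118 -1;-231 149 -126 0 0 -1.118 -1")

```text
t: 22.9
tool_pos: [450.8, 13.4, 190.4]
eef_rot: [[-0.499, 0.867, 0.0], [0.867, 0.499, 0.001], [0.0, 0.001, -1.0]]
force: [-0.8, 0.5, -1.3]
finger_gap: 38.8
```

```bash
python3 -c "
from h import *
inc(447,10,190,120)
s,p,im=look('narrow_mid','w_nar4',60)
cv2.imwrite('pics/w_nar4c.png',cv2.resize(im[110:250,200:360],None,fx=5,fy=5,interpolation=2)[:,:,::-1])
"
```

```text
t 22.9 pos [450.787  13.375 190.4  ] yaw 119.92 gap 38.79171391822275 F [-0.803  0.455 -1.281] q [-0.869  0.274  0.899  2.1   -0.278  0.887  0.711]
shift [-1.037 -4.966  0.396] rv [ 0.001 -0.    -0.001]
0.96 [242.6, 211.9, 321.5, 368.2] 281.6 277.2
```

View pics/w_nar4c.png

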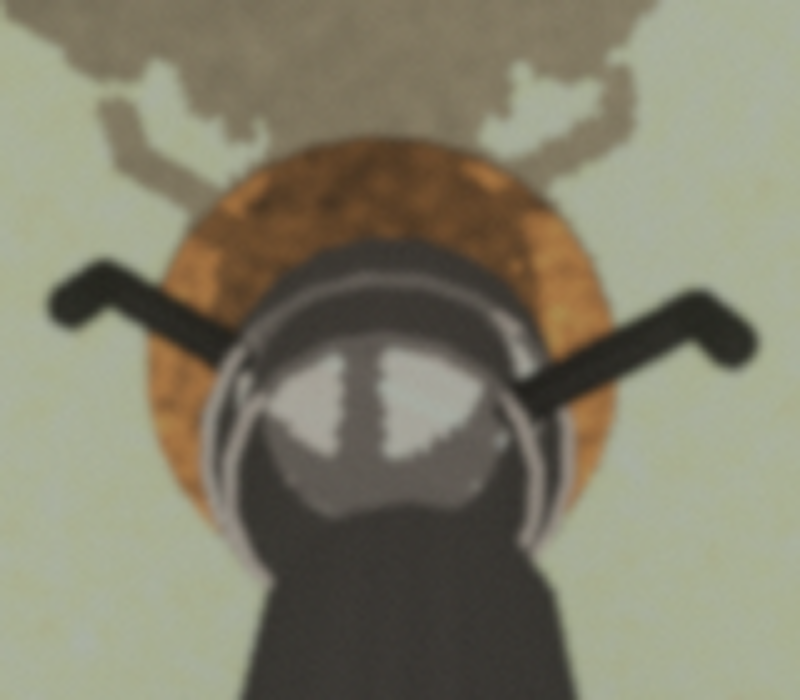

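```bash
python3 -c "
from h import *
p=camera_params('wrist')
f=lambda L:[(200+a/5,110+b/5) for a,b in L]
s=read_state();R=s['eef_rot']
for n,L,z,r in (('med',[(221,480),(547,480),(380,333),(300,358),(460,355),(262,395)],80,27),('wide',[(203,440),(572,440),(385,275),(262,335)],58,34),('mat',[(148,370),(615,370),(390,138),(220,215),(560,215)],8,50)):
  c,e=fitrim(p,f(L),z,r);print(n,c,e,'tool off',R[:2,:2].T@(c-s['tool_pos'][:2]))
print(proj(p,[[*s['tool_pos'][:2],80]]))
"
```

```text
med [448.86   12.124] [ 0.1   -0.279  0.562  0.089 -0.184 -0.689] tool off [-1.228 -2.961]
wide [450.484  10.291] [-0.425 -1.104  1.014 -1.029] tool off [-3.626 -2.465]
mat [448.201  11.227] [-0.532 -1.757  0.91  -1.38   0.369] tool off [-1.678 -3.979]
[[280.643 207.922]]
```

Emit:
play_rows(increments="-1 -5 15 0 0 0 -1;-1 -5 30 0 0 0 -1;-1 -5 38 0 0 0 -1;-1 -5 40 0 0 0 -1;-1 -5 40 0 0 0 -1")

```text
t: 23.5
tool_pos: [447.1, 11.4, 149.8]
eef_rot: [[-0.5, 0.866, -0.0], [0.866, 0.5, -0.0], [-0.0, -0.001, -1.0]]
force: [0.2, 0.3, -0.4]
finger_gap: 38.8
```

```bash
cat > sh.py <<'E'
from h import *
import sys
def shot(n,y0=130,y1=175):
    s,p,im=look('narrow_mid','w_'+n,60)
    b=capture('side');a=capture('scene')
    x=np.hstack([cv2.resize(a[y0:y0+85,230:285],None,fx=7,fy=7,interpolation=2),cv2.resize(b[y1:y1+85,290:345],None,fx=7,fy=7,interpolation=2)])
    cv2.imwrite(f'pics/sc_{n}.png',x[:,:,::-1]);cv2.imwrite(f'pics/w_{n}c.png',cv2.resize(im[110:250,200:360],None,fx=5,fy=5,interpolation=2)[:,:,::-1])
inc(447,10,96,120); shot(sys.argv[1])
E
python3 sh.py n5
```

```text
t 23.5 pos [447.133  11.417 149.776] yaw 120.01 gap 38.8219321168732 F [ 0.182  0.251 -0.39 ] q [-0.808  0.338  0.849  2.154 -0.357  0.792  0.792]
shift [-1.148 -0.794 53.777] rv [-0.001  0.     0.   ]
0.98 [241.1, 212.2, 320.6, 368.5] 281.8 277.0
```

View pics/sc_n5.png

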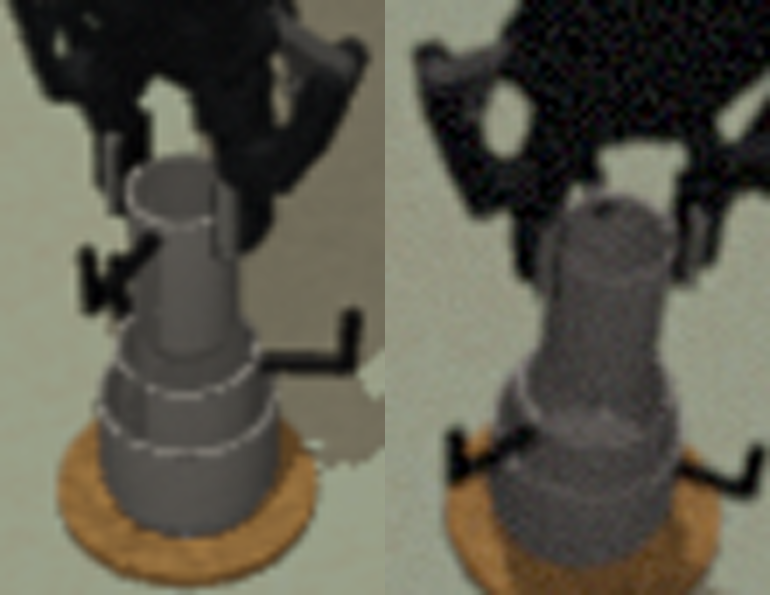

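View pics/w_n5c.png

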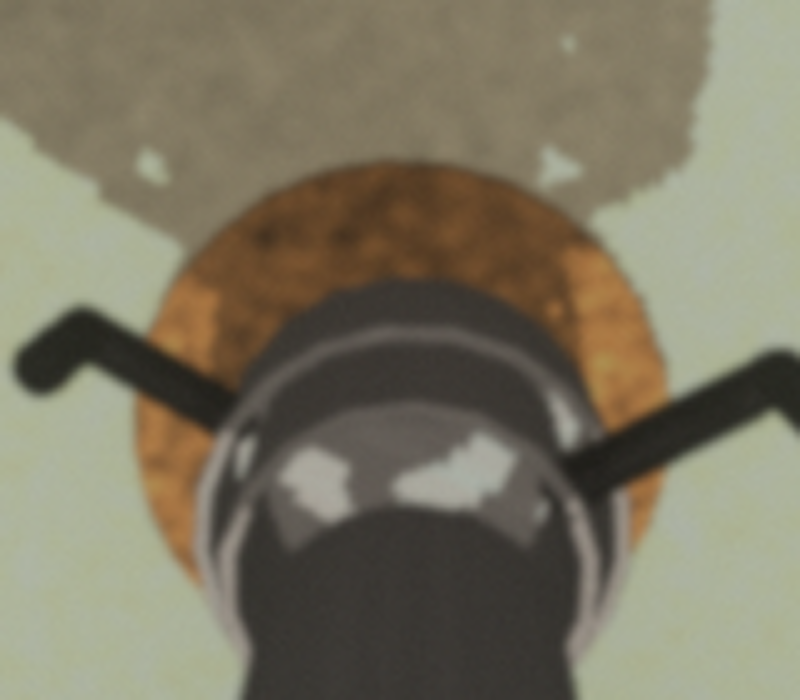

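Emit:
play_rows(increments="-1.5 -1.8 5 0 0 0 -1;-1.5 -1.8 10 0 0 0 -1;-1.5 -1.8 14 0 0 0 -1;-1.5 -1.8 18 0 0 0 -1;-1.5 -1.8 20 0 0 0 -1;-1.5 -1.8 20 0 0 0 -1")

```text
t: 24.3
tool_pos: [446.1, 8.9, 129.4]
eef_rot: [[-0.5, 0.866, -0.001], [0.866, 0.5, -0.0], [0.0, -0.001, -1.0]]
force: [0.1, 0.2, 0.6]
finger_gap: 39.1
```

```bash
python3 sh.py n6
```

```text
t 24.3 pos [446.076   8.909 129.416] yaw 120.0 gap 39.05523506782984 F [0.106 0.163 0.645] q [-0.769  0.372  0.816  2.177 -0.401  0.745  0.838]
shift [ 0.479  1.367 33.415] rv [-0.001 -0.     0.   ]
0.91 [239.3, 211.1, 320.5, 369.4] 281.5 277.0
```

View pics/sc_n6.png

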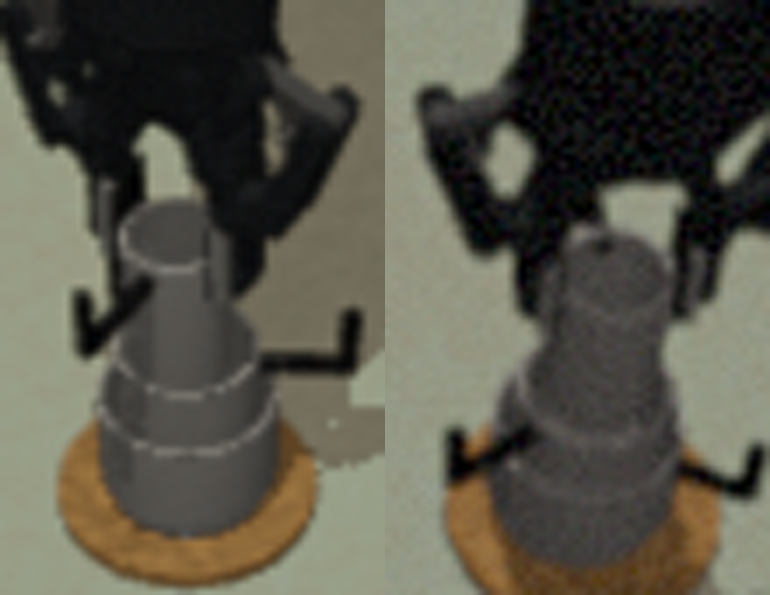

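Emit:
play_rows(increments="0.3 -0.6 5 0 0 0 -1;0.3 -0.6 10 0 0 0 -1;0.3 -0.6 15 0 0 0 -1;0.3 -0.6 15 0 0 0 -1")

```text
t: 24.9
tool_pos: [445.1, 8.9, 114.0]
eef_rot: [[-0.5, 0.866, -0.001], [0.866, 0.5, -0.0], [0.0, -0.001, -1.0]]
force: [-1.4, -0.2, -1.4]
finger_gap: 39.4
```

```bash
python3 sh.py n7
```

```text
t 24.9 pos [445.085   8.914 113.997] yaw 120.01 gap 39.441052951936655 F [-1.374 -0.21  -1.395] q [-0.743  0.398  0.788  2.193 -0.435  0.709  0.868]
shift [-0.024  2.224 17.994] rv [-0.001 -0.     0.   ]
0.66 [240.9, 211.6, 323.1, 369.9] 281.6 277.5
```

View pics/sc_n7.png

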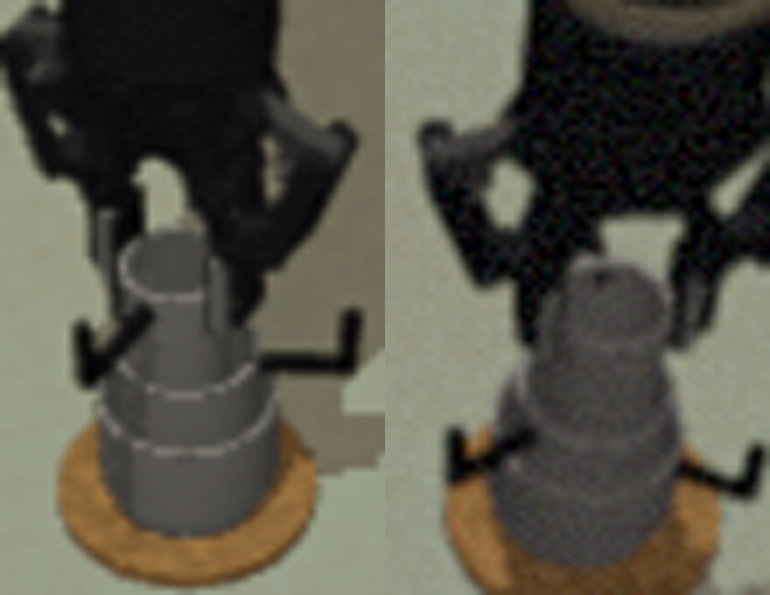

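Emit:
play_rows(increments="0 0.8 5 0 0 0 -1;0 0.8 10 0 0 0 -1;0 0.8 14 0 0 0 -1;0 0.8 16 0 0 0 -1;0 0.8 16 0 0 0 -1")

```text
t: 25.6
tool_pos: [446.0, 9.3, 98.4]
eef_rot: [[-0.5, 0.866, -0.001], [0.866, 0.5, -0.0], [0.0, -0.001, -1.0]]
force: [-0.0, 0.5, -1.3]
finger_gap: 38.8
```

```bash
python3 sh.py n8
```

```text
t 25.6 pos [446.013   9.295  98.369] yaw 120.01 gap 38.803143525131965 F [-0.047  0.518 -1.261] q [-0.714  0.427  0.757  2.205 -0.472  0.674  0.899]
shift [0.116 1.209 2.369] rv [-0.001 -0.     0.   ]
0.63 [241.7, 222.5, 323.2, 367.7] 281.8 280.1
```

View pics/sc_n8.png

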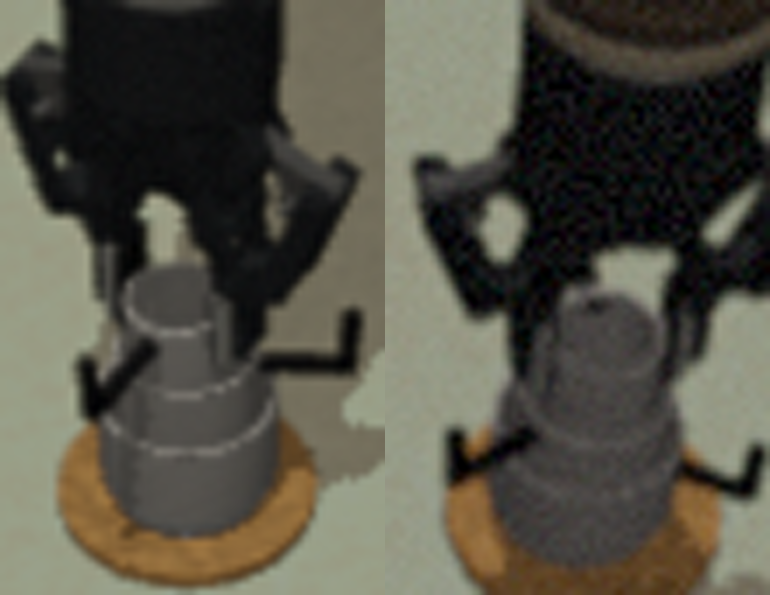

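Emit:
play_rows(increments="0 0 1.5 0 0 0 -1;0 0 3 0 0 0 -1;0 0 3 0 0 0 -1;0 0 2 0 0 0 0.25;0 0 1.5 0 0 0 0.25;0 0 1.5 0 0 0 0.25;0 0 1.5 0 0 0 0.25")

```text
t: 26.5
tool_pos: [446.3, 9.4, 97.2]
eef_rot: [[-0.5, 0.866, 0.0], [0.866, 0.5, 0.0], [-0.0, 0.0, -1.0]]
force: [-0.2, -0.1, 0.2]
finger_gap: 53.5
```

```bash
python3 -c "
from h import *
inc(447,10,96,120)"
```

```text
t 26.5 pos [446.311   9.412  97.246] yaw 120.02 gap 53.461343065579705 F [-0.184 -0.128  0.171] q [-0.712  0.428  0.754  2.205 -0.475  0.671  0.902]
shift [0.165 0.89  1.246] rv [0. 0. 0.]
```

Emit:
play_rows(increments="0 0 -15 0 0 0 0.25;0 0 -50 0 0 0 0.25;0 0 -95 0 0 0 0.5;0 0 -135 0 0 0 0.5;0 0 -140 0 0 0 0.5;0 0 -140 0 0 0 0.5")

```text
t: 27.1
tool_pos: [446.9, 9.9, 238.1]
eef_rot: [[-0.501, 0.865, 0.002], [0.865, 0.501, 0.002], [0.0, 0.003, -1.0]]
force: [0.3, -0.3, -0.7]
finger_gap: 64.1
```

```bash
sed -i 's/^inc(447.*$/if __name__=="__main__": inc(623,157,230,120); shot(sys.argv[1])/' sh.py; python3 sh.py n9
```

```text
t 27.1 pos [446.883   9.852 238.089] yaw 120.07 gap 64.11665787293178 F [ 0.257 -0.297 -0.692] q [-0.952  0.185  0.963  2.047 -0.184  0.993  0.628]
shift [ 39.093 226.12    8.758] rv [ 0.003 -0.     0.001]
0.76 [261.8, 171.4, 300.1, 270.5] 281.1 204.6
```

View pics/sc_n9.png

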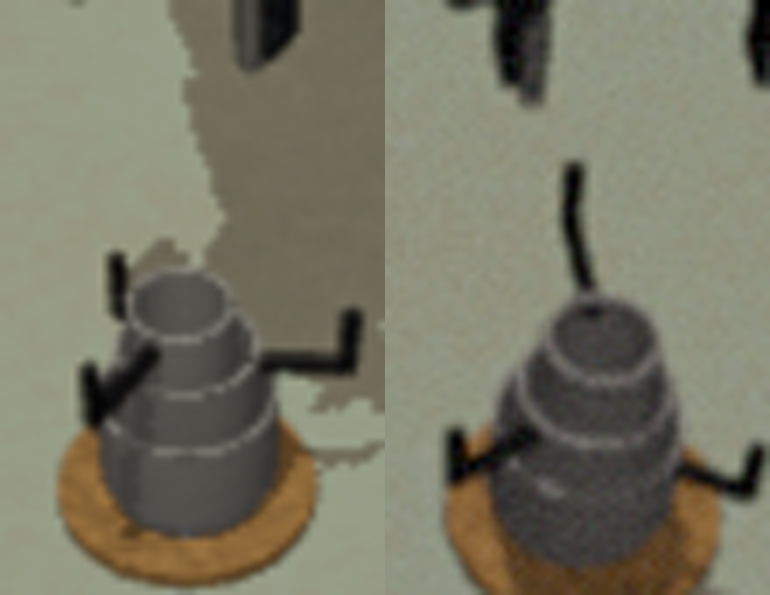

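View pics/w_n9.png

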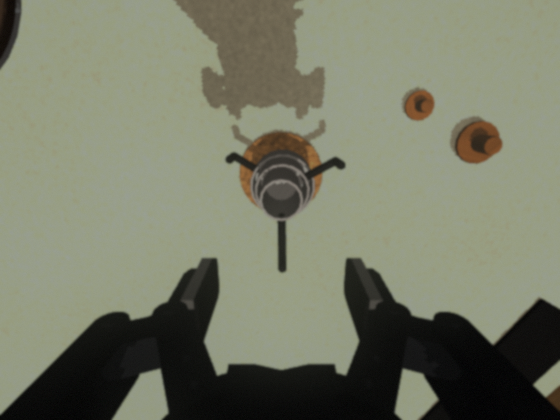

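Emit:
play_rows(increments="8 45 8 0 0 0 0.5;16 90 8 0 0 0 0.5;24 135 8 0 0 0 0.5;32 180 8 0 0 0 0.5;39 215 8 0 0 0 0.5;39 226 8 0 0 0 0.3;39 226 8 0 0 0 0.3;39 226 8 0 0 0 0.3")

```text
t: 28.1
tool_pos: [621.6, 154.4, 228.3]
eef_rot: [[-0.499, 0.867, -0.002], [0.867, 0.499, -0.001], [-0.0, -0.002, -1.0]]
force: [-0.4, 0.3, 0.3]
finger_gap: 55.6
```

```bash
python3 -c "
from h import *
inc(623,157,230,120)
s,p,im=look('lid_mid','w_lid1',60)
T=s['tool_pos'][:2];print(proj(p,[[*T,42],[*T,16]]))
cv2.imwrite('pics/w_lid1c.png',cv2.resize(im[100:250,160:340],None,fx=4,fy=4,interpolation=2)[:,:,::-1])"
```

```text
t 28.1 pos [621.609 154.383 228.302] yaw 119.9 gap 55.63907588213608 F [-0.45   0.298  0.305] q [-0.846  0.575  0.83   1.598 -0.449  1.172  0.604]
shift [ 1.574  2.506 -1.705] rv [-0.002  0.    -0.002]
0.63 [262.5, 157.7, 304.6, 199.0] 282.0 176.4
0.56 [208.6, 130.4, 234.8, 155.9] 219.7 141.3
[[281.145 184.493]
 [281.188 178.733]]
```

View pics/w_lid1.png

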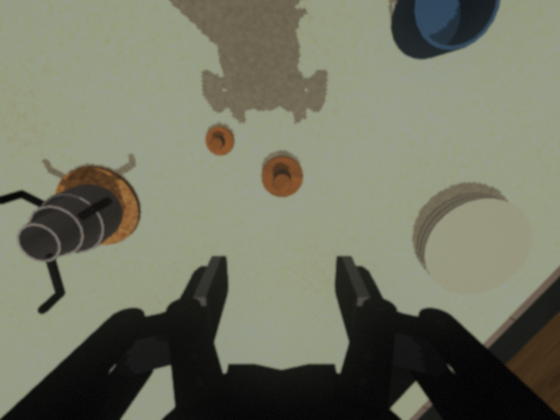

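View pics/w_lid1c.png

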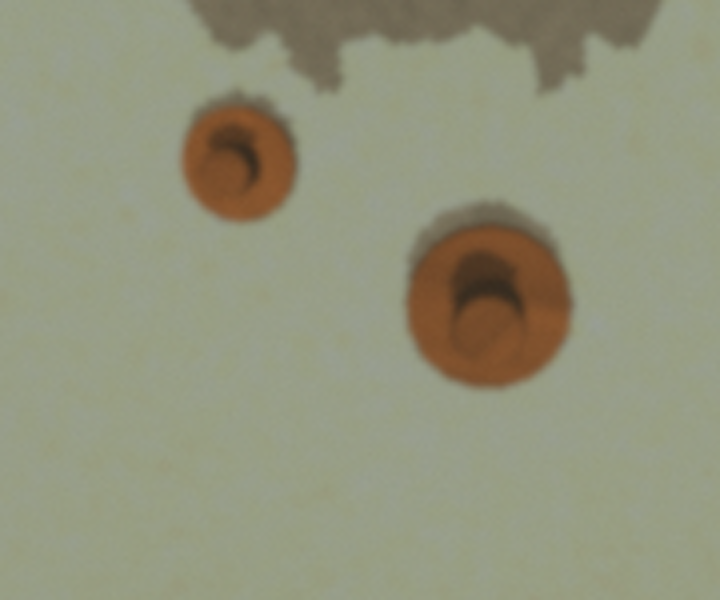

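Emit:
play_rows(increments="2 -1.2 40 0 0 0 0.1;2 -1.2 80 0 0 0 0;2 -1.2 120 0 0 0 0;2 -1.2 160 0 0 0 0;2 -1.2 180 0 0 0 0;2 -1.2 188 0 0 0 0;2 -1.2 188 0 0 0 0;2 -1.2 188 0 0 0 0")

```text
t: 29.0
tool_pos: [621.2, 157.1, 42.8]
eef_rot: [[-0.5, 0.866, 0.002], [0.866, 0.5, 0.001], [-0.001, 0.002, -1.0]]
force: [-0.3, 0.1, 0.4]
finger_gap: 42.7
```

```bash
python3 -c "
from h import *
inc(623,157,34,120)
s,p,im=look('lid_mid','w_lid2',60)
T=s['tool_pos'][:2];print(proj(p,[[*T,42],[*T,16]]))
"
```

```text
t 29.0 pos [621.184 157.076  42.816] yaw 119.99 gap 42.7164802214952 F [-0.257  0.1    0.434] q [-0.758  0.768  0.677  1.762 -0.626  0.837  0.739]
shift [-0.969  1.518  8.819] rv [ 0.002  0.001 -0.   ]
0.79 [240.8, 213.2, 325.3, 296.7] 280.5 254.4
[[280.461 281.126]
 [280.448 255.718]]
```

View pics/w_lid2.png

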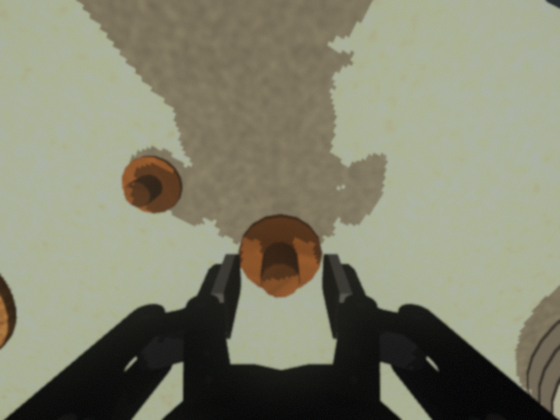

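Emit:
play_rows(increments="0.3 0 4 0 0 0 0;0.3 0 8 0 0 0 0;0.3 0 8.5 0 0 0 0;0.3 0 8.5 0 0 0 -1;0.3 0 8.5 0 0 0 -1;0.3 0 8.5 0 0 0 -1;0.3 0 8.5 0 0 0 -1;0.3 0 8.5 0 0 0 -1;0.3 0 8.5 0 0 0 -1;0.3 0 8.5 0 0 0 -1", grip_force=30)

```text
t: 30.1
tool_pos: [620.3, 157.5, 32.8]
eef_rot: [[-0.5, 0.866, 0.0], [0.866, 0.5, -0.0], [-0.0, 0.0, -1.0]]
force: [-0.9, -0.9, 0.4]
finger_gap: 18.9
```

```bash
python3 -c "
from h import *
inc(446.3,9.4,200,120)
s,p,im=look('lid_mid','w_lid3',60)
"
```

```text
t 30.1 pos [620.342 157.547  32.815] yaw 120.02 gap 18.92935597470903 F [-0.883 -0.91   0.447] q [-0.753  0.78   0.666  1.767 -0.635  0.822  0.746]
shift [ -41.229 -224.788 -167.212] rv [0. 0. 0.]
0.57 [114.3, 158.4, 179.1, 221.9] 145.3 190.9
```

View pics/w_lid3.png

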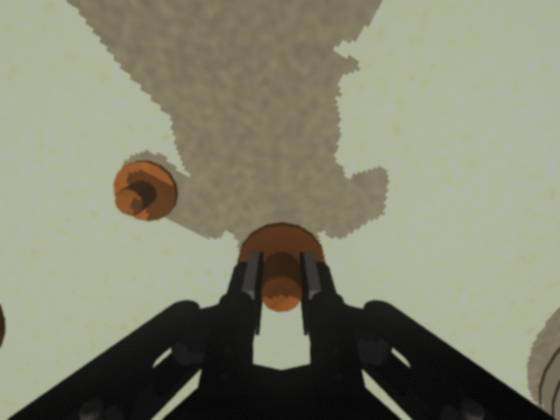

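Emit:
play_rows(increments="0 0 -20 0 0 0 -1;0 0 -60 0 0 0 -1;0 0 -105 0 0 0 -1;0 -20 -145 0 0 0 -1;-8 -60 -155 0 0 0 -1;-16 -100 -155 0 0 0 -1;-26 -145 -155 0 0 0 -1;-34 -185 -155 0 0 0 -1;-41 -215 -155 0 0 0 -1;-41 -225 -155 0 0 0 -1;-41 -225 -155 0 0 0 -1;-41 -225 -155 0 0 0 -1")

```text
t: 31.4
tool_pos: [447.0, 10.5, 188.0]
eef_rot: [[-0.501, 0.865, 0.001], [0.865, 0.501, 0.0], [-0.0, 0.001, -1.0]]
force: [-0.0, 0.5, -1.3]
finger_gap: 18.7
```

```bash
sed -i 's/623,157,230/446.3,9.4,125/' sh.py; python3 sh.py l4
```

```text
t 31.4 pos [447.004  10.529 188.015] yaw 120.08 gap 18.659306865280147 F [-0.01   0.528 -1.26 ] q [-0.895  0.279  0.939  2.114 -0.293  0.881  0.74 ]
shift [-0.614 -1.254 63.014] rv [0.001 0.    0.001]
0.91 [256.7, 178.8, 305.7, 226.4] 280.8 205.0
```

View pics/sc_l4.png

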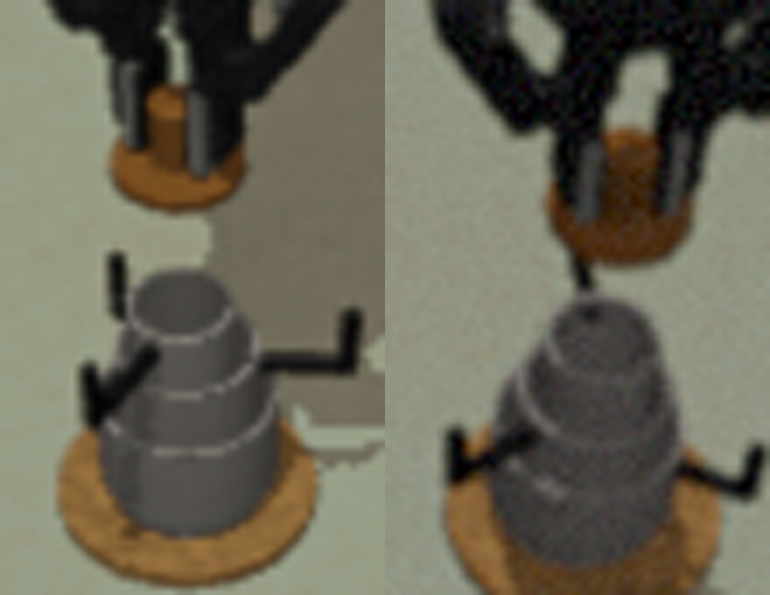

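View pics/w_l4.png

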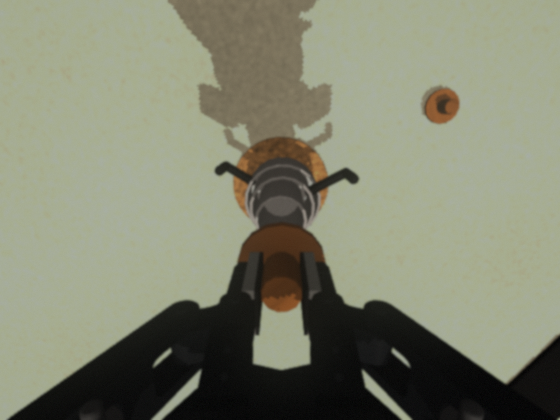

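Emit:
play_rows(increments="-0.5 -0.7 20 0 0 0 -1;-0.5 -0.7 35 0 0 0 -1;-0.5 -0.7 45 0 0 0 -1;-0.5 -0.7 48 0 0 0 -1;-0.5 -0.7 48 0 0 0 -1")

```text
t: 32.1
tool_pos: [445.7, 8.7, 139.6]
eef_rot: [[-0.5, 0.866, -0.001], [0.866, 0.5, -0.001], [-0.0, -0.001, -1.0]]
force: [-0.1, 0.2, -0.1]
finger_gap: 18.9
```

```bash
python3 sh.py l5
```

```text
t 32.1 pos [445.703   8.668 139.577] yaw 120.01 gap 18.913306948763886 F [-0.071  0.23  -0.137] q [-0.81   0.363  0.868  2.169 -0.398  0.772  0.841]
shift [ 0.338  0.894 14.577] rv [-0.001  0.     0.   ]
0.9 [257.4, 198.0, 311.1, 353.3] 284.9 246.8
```

View pics/sc_l5.png

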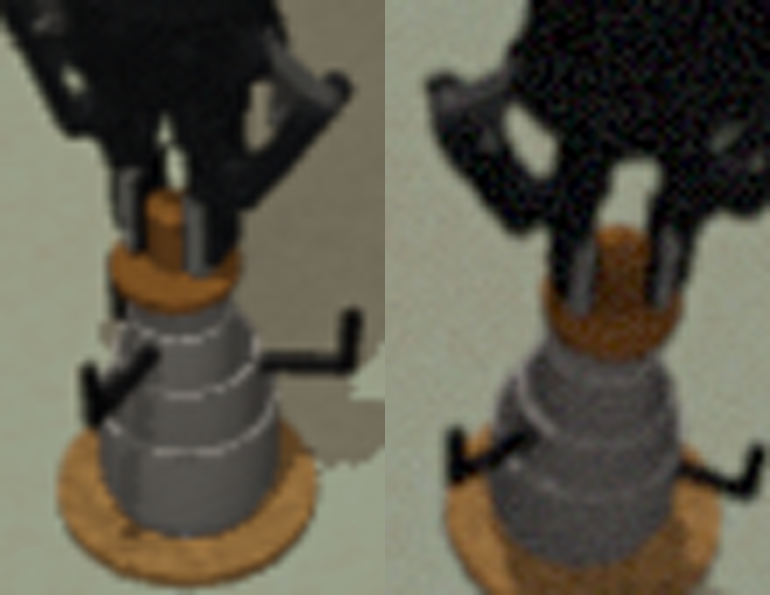

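Emit:
play_rows(increments="0 1.5 3 0 0 0 -1;0 1.5 7 0 0 0 -1;0 1.5 10 0 0 0 -1;0 1.5 12.5 0 0 0 -1;0 1.5 12.5 0 0 0 -1")

```text
t: 32.8
tool_pos: [446.7, 9.5, 126.9]
eef_rot: [[-0.5, 0.866, -0.001], [0.866, 0.5, -0.0], [0.0, -0.001, -1.0]]
force: [-0.2, -0.5, 0.2]
finger_gap: 18.9
```

```bash
python3 sh.py l6
```

```text
t 32.8 pos [446.651   9.453 126.868] yaw 120.01 gap 18.894871340064178 F [-0.158 -0.488  0.16 ] q [-0.787  0.387  0.844  2.179 -0.428  0.745  0.866]
shift [ 0.129 -0.329  1.869] rv [-0.001 -0.     0.   ]
0.9 [256.9, 206.4, 310.0, 369.2] 283.1 266.3
```

View pics/sc_l6.png

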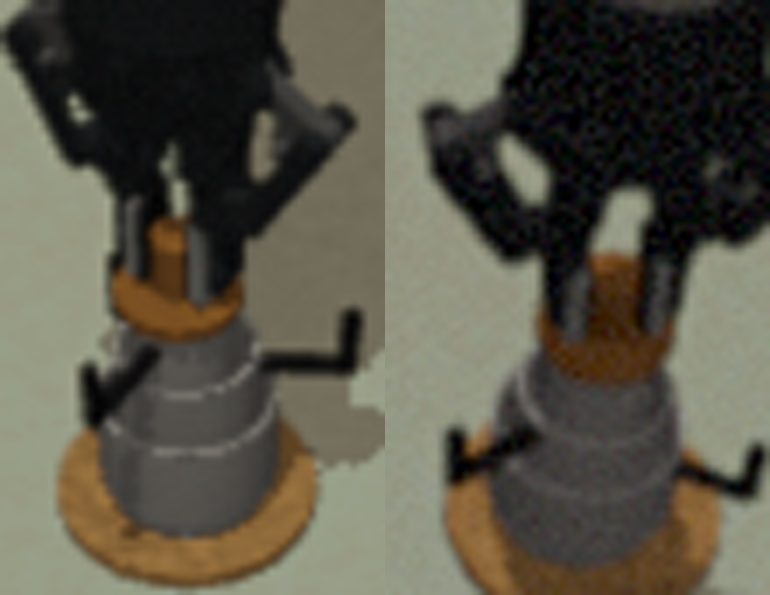

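Emit:
play_rows(increments="0 0 1 0 0 0 -1;0 0 2 0 0 0 -1;0 0 2.7 0 0 0 -1;0 0 2.7 0 0 0 -1")

```text
t: 33.4
tool_pos: [447.1, 9.5, 124.7]
eef_rot: [[-0.5, 0.866, 0.0], [0.866, 0.5, 0.0], [-0.0, 0.0, -1.0]]
force: [-1.0, 0.6, 3.4]
finger_gap: 19.2
```

Emit:
play_rows(increments="0 0 0 0 0 0 -0.2;0 0 -0.5 0 0 0 -0.2;0 0 -1 0 0 0 -0.2;0 0 -1 0 0 0 -0.2;0 0 -1 0 0 0 -0.2")

```text
t: 33.9
tool_pos: [446.9, 9.5, 125.6]
eef_rot: [[-0.5, 0.866, 0.0], [0.866, 0.5, 0.0], [0.0, 0.0, -1.0]]
force: [-0.2, 0.3, -0.0]
finger_gap: 34.1
```

Emit:
play_rows(increments="0 0 -10 0 0 0 -0.2;0 0 -30 0 0 0 -0.2;0 0 -70 0 0 0 0;0 0 -110 0 0 0 0;0 0 -130 0 0 0 0;0 0 -130 0 0 0 0")

```text
t: 34.5
tool_pos: [448.6, 9.3, 258.5]
eef_rot: [[-0.5, 0.866, 0.005], [0.866, 0.5, 0.002], [-0.0, 0.005, -1.0]]
force: [0.7, -0.1, -1.3]
finger_gap: 42.7
```

```bash
python3 sh.py l7; python3 -c "
from h import *
import cv2
a=capture('scene');b=capture('side');cv2.imwrite('pics/fs.png',a[:,:,::-1]);cv2.imwrite('pics/fd.png',b[:,:,::-1])"
```

```text
t 34.5 pos [448.572   9.341 258.494] yaw 120.01 gap 42.65122451382417 F [ 0.706 -0.139 -1.345] q [-1.01   0.161  1.02   2.017 -0.161  1.041  0.609]
shift [  1.246  -2.654 133.481] rv [0.005 0.    0.   ]
0.75 [264.9, 162.7, 296.0, 260.0] 280.3 213.4
```

View pics/sc_l7.png

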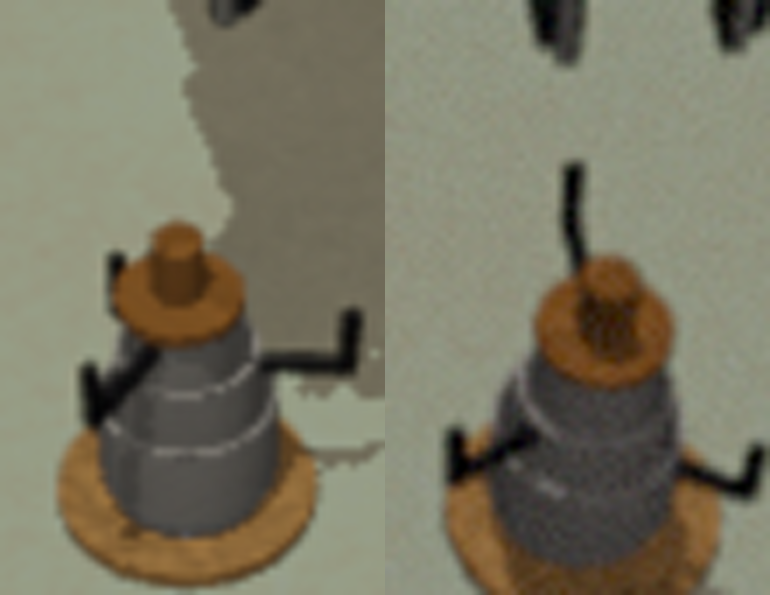

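View pics/w_l7.png

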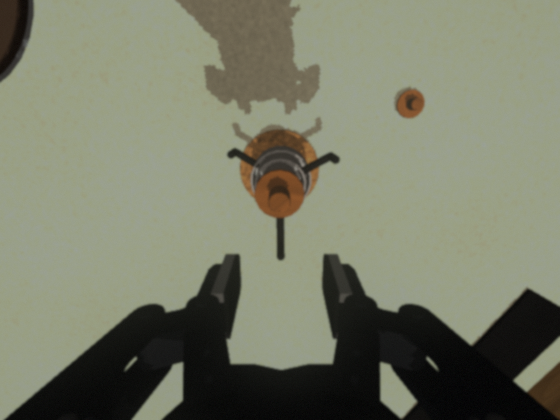

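View pics/fs.png

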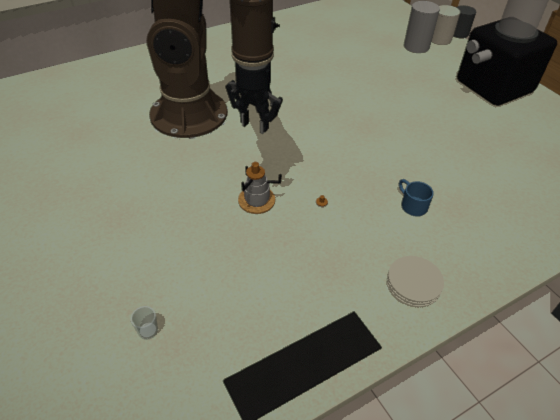

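The stack stands on the mat with the lid flat, the handles sit about 120° apart, and the cup and glass haven't moved. I'm handing the job in.

```bash
python3 -c "
from cell import *
print(finish_job())"
```

```text
the job is handed in; nothing more can be done
None
```

The job is done and handed in at about 34.7 s of the 125 s allowed; no verdict was reported. I stood the wide beaker on the mat, nested the medium one in it and the narrow one in that, then closed the narrow beaker with the larger wooden lid. Each piece was moved and released on its own, in that order.

**Final checks**
- **Wide beaker:** it stands about 1 mm from the mat's centre, measured in the wrist camera.
- **Nesting:** the three beakers look upright, with evenly stepped rims in the scene and side pictures. I did not measure the rim heights directly, but each beaker was let go at the height expected for standing fully down.
- **Handles:** they point to about 180°, 60° and -60°, roughly 120° apart.
- **Lid:** the disc lies flat on the narrow beaker's rim. The tool met the rim at z = 124.7 mm, where 124.8 mm was expected.
- **Cup and glass:** both are where they started in the last scene picture.
- **Robot:** the gripper was clear of everything, and no wrist force I read was above about 10 N.

**What disagreed**
- **Cameras:** the scene and side cameras differed by up to about 10 mm in the first position estimates. The wrist camera read about 2 mm off sideways, so I corrected with close views during each insertion.
- **Medium beaker:** it lightly touched the wide one's wall on the way in, at about 4 N. I shifted it about 3.5 mm, and it then went in freely.

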